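# Close up the marble sorting shelf

### The job

Sorting is over, so close up the shelf: set a lid fully home on the two dowel pins of every box that holds a marble, leave the empty boxes open and any spare lid lying flat on the shelf, and nest all the other ramekins, upright and fully down, into one stack on the ramekin that stands on the cork coaster. That stack stays on the coaster; leave the loupe and the brass weight where they are.

Things in the scene. Friction and masses are not known exactly. Their poses are not given: they have to be found in the camera images.
- box_1: Fixed light-wood marble box: block 140 (its x) x 60 (its y) x 34 mm high, origin at the centre of its underside, z up. Round well in the middle, 30 mm wide, 26 mm deep; two brass dowel pins, 10 mm thick, stand at x = -50 and +50 mm, y = 0, rising 15 mm above the top face (last 5 mm coned). The well either holds one marble or is empty; which boxes are filled differs from start to start. All five boxes are alike.
- box_2: Fixed light-wood marble box: block 140 (its x) x 60 (its y) x 34 mm high, origin at the centre of its underside, z up. Round well in the middle, 30 mm wide, 26 mm deep; two brass dowel pins, 10 mm thick, stand at x = -50 and +50 mm, y = 0, rising 15 mm above the top face (last 5 mm coned). The well either holds one marble or is empty; which boxes are filled differs from start to start. All five boxes are alike.
- box_3: Fixed light-wood marble box: block 140 (its x) x 60 (its y) x 34 mm high, origin at the centre of its underside, z up. Round well in the middle, 30 mm wide, 26 mm deep; two brass dowel pins, 10 mm thick, stand at x = -50 and +50 mm, y = 0, rising 15 mm above the top face (last 5 mm coned). The well either holds one marble or is empty; which boxes are filled differs from start to start. All five boxes are alike.
- box_4: Fixed light-wood marble box: block 140 (its x) x 60 (its y) x 34 mm high, origin at the centre of its underside, z up. Round well in the middle, 30 mm wide, 26 mm deep; two brass dowel pins, 10 mm thick, stand at x = -50 and +50 mm, y = 0, rising 15 mm above the top face (last 5 mm coned). The well either holds one marble or is empty; which boxes are filled differs from start to start. All five boxes are alike.
- box_5: Fixed light-wood marble box: block 140 (its x) x 60 (its y) x 34 mm high, origin at the centre of its underside, z up. Round well in the middle, 30 mm wide, 26 mm deep; two brass dowel pins, 10 mm thick, stand at x = -50 and +50 mm, y = 0, rising 15 mm above the top face (last 5 mm coned). The well either holds one marble or is empty; which boxes are filled differs from start to start. All five boxes are alike.
- lid_1: Loose brown wooden lid with a darker bar handle, about 90 g (70 to 120 g): plank 130 (its x) x 50 (its y) x 10 mm, origin at the centre of its underside, z up. Two through holes, 13 mm wide, at x = -50 and +50 mm, y = 0. On its top a bar handle along x in the middle: 50 mm long, 12 mm wide (y), from 10 to 40 mm above the underside. Lids are alike, fit any box either way round; fully home, the underside lies on the box's top face, 34 mm above the shelf.
- lid_2: Loose brown wooden lid with a darker bar handle, about 90 g (70 to 120 g): plank 130 (its x) x 50 (its y) x 10 mm, origin at the centre of its underside, z up. Two through holes, 13 mm wide, at x = -50 and +50 mm, y = 0. On its top a bar handle along x in the middle: 50 mm long, 12 mm wide (y), from 10 to 40 mm above the underside. Lids are alike, fit any box either way round; fully home, the underside lies on the box's top face, 34 mm above the shelf.
- lid_3: Loose brown wooden lid with a darker bar handle, about 90 g (70 to 120 g): plank 130 (its x) x 50 (its y) x 10 mm, origin at the centre of its underside, z up. Two through holes, 13 mm wide, at x = -50 and +50 mm, y = 0. On its top a bar handle along x in the middle: 50 mm long, 12 mm wide (y), from 10 to 40 mm above the underside. Lids are alike, fit any box either way round; fully home, the underside lies on the box's top face, 34 mm above the shelf.
- lid_4: Loose brown wooden lid with a darker bar handle, about 90 g (70 to 120 g): plank 130 (its x) x 50 (its y) x 10 mm, origin at the centre of its underside, z up. Two through holes, 13 mm wide, at x = -50 and +50 mm, y = 0. On its top a bar handle along x in the middle: 50 mm long, 12 mm wide (y), from 10 to 40 mm above the underside. Lids are alike, fit any box either way round; fully home, the underside lies on the box's top face, 34 mm above the shelf.
- ramekin_0: Loose blue ceramic stacking ramekin, about 130 g (100 to 170 g), 46 mm high, origin at the centre of its underside, z up. Upper part 60 mm outside, 52 mm inside, from 20 to 46 mm; below it a narrower foot, 45 mm wide and 20 mm high, that drops into another ramekin until the shoulder rests on its rim: each nested one stands 26 mm above the one below. The inner floor is 22 mm above the underside. Starts on the cork coaster: bottom of the stack.
- ramekin_1: Loose blue ceramic stacking ramekin, about 130 g (100 to 170 g), 46 mm high, origin at the centre of its underside, z up. Upper part 60 mm outside, 52 mm inside, from 20 to 46 mm; below it a narrower foot, 45 mm wide and 20 mm high, that drops into another ramekin until the shoulder rests on its rim: each nested one stands 26 mm above the one below. The inner floor is 22 mm above the underside. Stands on the shelf at the start, or is absent.
- ramekin_2: Loose blue ceramic stacking ramekin, about 130 g (100 to 170 g), 46 mm high, origin at the centre of its underside, z up. Upper part 60 mm outside, 52 mm inside, from 20 to 46 mm; below it a narrower foot, 45 mm wide and 20 mm high, that drops into another ramekin until the shoulder rests on its rim: each nested one stands 26 mm above the one below. The inner floor is 22 mm above the underside. Stands on the shelf at the start, or is absent.
- ramekin_3: Loose blue ceramic stacking ramekin, about 130 g (100 to 170 g), 46 mm high, origin at the centre of its underside, z up. Upper part 60 mm outside, 52 mm inside, from 20 to 46 mm; below it a narrower foot, 45 mm wide and 20 mm high, that drops into another ramekin until the shoulder rests on its rim: each nested one stands 26 mm above the one below. The inner floor is 22 mm above the underside. Stands on the shelf at the start, or is absent.
- ramekin_4: Loose blue ceramic stacking ramekin, about 130 g (100 to 170 g), 46 mm high, origin at the centre of its underside, z up. Upper part 60 mm outside, 52 mm inside, from 20 to 46 mm; below it a narrower foot, 45 mm wide and 20 mm high, that drops into another ramekin until the shoulder rests on its rim: each nested one stands 26 mm above the one below. The inner floor is 22 mm above the underside. Stands on the shelf at the start, or is absent.
- marble_1_center (a point): Centre of a milky white agate marble, 24 mm in diameter, lying in the well of one of the boxes (its top stays below the box's top face); or absent.
- marble_2_center (a point): Centre of a milky white agate marble, 24 mm in diameter, lying in the well of one of the boxes (its top stays below the box's top face); or absent.
- marble_3_center (a point): Centre of a milky white agate marble, 24 mm in diameter, lying in the well of one of the boxes (its top stays below the box's top face); or absent.
- marble_4_center (a point): Centre of a milky white agate marble, 24 mm in diameter, lying in the well of one of the boxes (its top stays below the box's top face); or absent.
- marble_5_center (a point): Centre of a milky white agate marble, 24 mm in diameter, lying in the well of one of the boxes (its top stays below the box's top face); or absent.
- coaster: Fixed round cork coaster, 100 mm wide, 6 mm thick; origin at the centre of its underside.
- loupe: Bystander: silver loupe, loose, 42 mm disc with a 45 mm handle, 14 mm high; origin under the disc.
- weight: Bystander: hexagonal brass weight with a knob, loose, 44 mm wide, 48 mm high; origin at the centre of its underside.
Things that resemble listed ones, but are neither listed nor needed, are in the scene too. What is shaped like the box_1 but red is not meant. What is shaped like the lid_4 but white is not meant.

How it is judged:
By the outcome, as a careful person would: the job done as asked, in the order asked, and still so for the second after the job is handed in, with the robot touching nothing.
Of marble_1, marble_2, marble_3, marble_4, marble_5 only 3 to 4 are there at a start; the rules pass over those that are not, and their reading is None.
Of ramekin_1, ramekin_2, ramekin_3, ramekin_4 only 3 to 4 are there at a start; the rules pass over those that are not, and their reading is None.
At some moment in a run one of lid_1, lid_2, lid_3, lid_4, ramekin_1, ramekin_2, ramekin_3, ramekin_4 may be knocked a few centimetres aside while the robot is not near it.
It also fails if it takes over 210 s, if anything falls off the work surface, if the arm or the gripper's body presses on something with over 40 N, if the wrist force passes 120 N, or if a joint passes its speed limit or range.

### The arm

A 7-joint arm with a two-finger parallel gripper is mounted at the origin on the work surface. World frame = base frame: x ahead of the robot, y to its left, z up, the work surface at z = 0. Lengths are in mm, angles in rad, forces in N, time in s.
With the tool pointing down it reaches from about 400 to 875 mm from the base axis. Payload 4.4 kg.
Tool frame: the origin (TCP) lies between the finger pads; the fingertips stand ctrl.tip_reach ahead of it and the grasp point (between the pads) lies 8 mm behind it (ctrl.tip_reach is the distance from the TCP to the fingertips, in mm); z points along the fingers, y is the direction in which the jaws open and shut (so a half turn about z gives the same grasp; the last joint's range is limited). The gripper opens to 85 mm and grips with 20 to 120 N. Pads are 22 mm wide; open, the fingers measure 114 mm over their backs; the gripper's body (76 mm by 85 mm) begins 54 mm behind the grasp point. The pads swing forward as they close: fully open they stand 13 mm farther back than shut.
Start: joints at [-1.335, 0.628, 0.038, 1.517, -0.027, 0.996, -0.02], TCP at [193.182, 620.644, 242.313] pointing down, gripper open.
Joint ranges: [-3.06, 3.06], [-0.37, 2.12], [-1.25, 1.32], [0.18, 2.47], [-1.1, 4.24], [0.23, 1.98], [-2.94, 2.94]. Speed limits (rad/s): [2.57, 2.57, 3.14, 3.14, 3.14, 3.14, 3.14].

### API

Orientations are given as [roll, pitch, yaw] about the fixed x, y, z axes, in that order (R = Rz(yaw) Ry(pitch) Rx(roll)).
In Python, from cell import status, viewer, order, ctrl gives the robot as it stands.
- The arm moves only by the tool play_rows, never from a script. Its argument "series" is a list of rows, each a list of 5 numbers: the shift along the tool's x, y, z in cm, then the turn about the tool's z in degrees, then the closure, from 0 (fully open) to 1 (shut). In form: [[x, y, z, yaw, gripper], ...]. A call has 1 to 8 rows; each row is the pose to reach, as a shift and turn from the pose commanded when the call began, along the tool's axes at that moment; what a row does not reach only later rows make up. A row lasts 1/10 s, in which the tool goes at most 50 mm and 8.59 degrees, less where a joint would pass 70% of its speed; a pose out of reach is approached as far as the arm can. A call with a gripper value outside its range is refused whole. The fingers move at their own pace and stop on an object; the grip force is fixed at half the most. Time passes only in rows, so rows that repeat a pose let the fingers close. It gives the time, the measured TCP pose, the force and the opening at its end, in the units of the state.
- status.read_state(): the state, without advancing time (a new reading comes with each control period).
- viewer.get_image(name): name is "side" or "top" or "wrist"; returns a dict with "img" (420x560x3 uint8, red, green, blue), "vfov" (degrees; the focal length in pixels is half the picture's height over the tangent of half this angle, whatever the lens; pixels are square), "cx", "cy" (the principal point, pixels), "rvec" (rotation vector, rad) and "tvec" (3), from world to camera coordinates, as OpenCV has them; the wrist camera has in their place "tool_from_camera" (4x4, takes a point from camera to tool coordinates, whose origin is the TCP and whose axes are the flange's). Camera axes: x right, y down, z forward; pixel columns grow to the right and rows downward; lengths in mm; the calibration is good to about 2 mm. A picture is of the moment at which its call begins: read the wrist's pose just before it. There is no depth.
- order.finish_job(): hands the job in, once; it reports no verdict.
The state is a dict: "clock": time; "qpos": joint angles; "qd": joint speeds; "tau": joint torques, N m; "eef_pos": TCP position; "tool_rot": TCP orientation; "force": force on the tool from outside, world axes, zero at the start; "torque": the same for the moment, N m; "width": finger opening in mm.
Only numpy, scipy, OpenCV 4.12 (cv2) and the standard library are available. Lean on these libraries where they do the work, as an engineer would, in place of code of your own. Each camera call takes 0.05 s, during which the arm holds its last target. There are 200 camera calls.

## Working session

There is one attempt and no reset: what is moved stays moved. The work goes in short steps, Python scripts to look and compute and a tool call to move; the robot and the scene stay as the last step left them, time stands still between calls to the robot, and variables do not carry over. Pictures are saved under pics/ and viewed, about 12 in all and at most 16, crops included, and the job is handed in when it is done.

Besides the shell and the picture viewer there is one more tool, called after "Call:" as name([rows], argument=value, ...), one row to a line, values as JSON. play_rows: Moves the arm, as the interface text tells. Its arguments: {"type":"object","properties":{"series":{"type":"array","items":{"type":"array","items":{"type":"number"}}}},"required":["series"]}

```bash
ls; mkdir -p pics
python3 - <<'E'
from cell import status, viewer, order, ctrl
import cv2,numpy as np
s=status.read_state();print(s, ctrl.tip_reach)
for n in("top","side"):
    d=viewer.get_image(n);cv2.imwrite(f"pics/{n}0.png",cv2.resize(d["img"][:,:,::-1],(800,600),interpolation=cv2.INTER_CUBIC))
    print(n,{k:v for k,v in d.items() if k!="img"})
d=viewer.get_image("wrist");print({k:v for k,v in d.items() if k!="img"})
E
```

```text
pics
{'clock': 0.0, 'qpos': array([-1.33480899,  0.62935874,  0.03843583,  1.51836917, -0.02699022,
        0.99626385, -0.0200257 ]), 'qd': array([ 0.00158264, -0.00069303,  0.0001202 ,  0.00059024, -0.00028082,
        0.00010512, -0.00097842]), 'tau': array([-5.44084505e-04, -5.63405156e+01,  1.22666940e+00, -1.93444616e+01,
        1.13216811e-02,  1.08885768e-02, -2.12963940e-07]), 'eef_pos': array([192.99223665, 620.06558682, 241.38039291]), 'tool_rot': array([-3.13971167e+00,  2.99781515e-05,  2.83978990e+00]), 'force': array([ 0.06578451, -0.44678076, -0.12523349]), 'torque': array([-0.00165953, -0.00461643, -0.01750138]), 'width': 85.02650685348591} 11.0
top {'vfov': 51.98566338370639, 'cx': 273.0035482182758, 'cy': 206.97305199875683, 'rvec': array([ 2.18577199, -2.12678073,  0.15037511]), 'tvec': array([  60.38090905,  592.60493461, 1111.76503679])}
side {'vfov': 50.31897367111226, 'cx': 274.5975642017146, 'cy': 210.84786574899053, 'rvec': array([ 2.18247783, -0.76185775,  0.31659606]), 'tvec': array([-435.53546574,  309.82150222, 1035.39705034])}
{'vfov': 62.92295974448251, 'cx': 281.891805268086, 'cy': 207.5973737593255, 'tool_from_camera': array([[ 1.00999352e-04, -9.48365958e-01, -3.17178183e-01,
         8.28577796e+01],
       [ 9.99999910e-01,  2.26121492e-04, -3.57674607e-04,
         6.11714366e-02],
       [ 4.10927225e-04, -3.17178118e-01,  9.48365896e-01,
        -1.31806645e+02],
       [ 0.00000000e+00,  0.00000000e+00,  0.00000000e+00,
         1.00000000e+00]])}
```

View pics/top0.png

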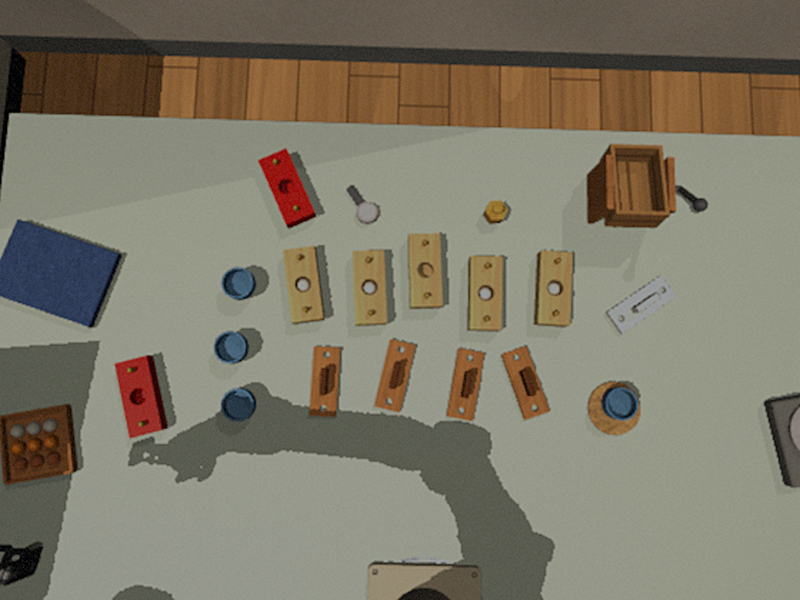

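View pics/side0.png

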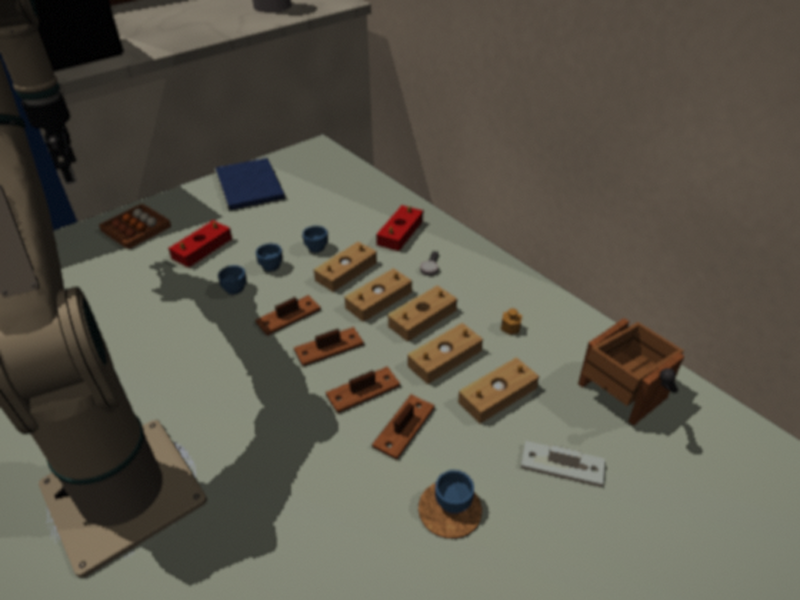

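```bash
cat > h.py <<'E'
from cell import status, viewer, order, ctrl
import cv2,numpy as np
from scipy.spatial.transform import Rotation as Ro
np.set_printoptions(precision=1,suppress=True)
class Cam:
    def __init__(s,name):
        st=status.read_state(); d=viewer.get_image(name); s.img=d["img"][:,:,::-1].copy()
        f=s.img.shape[0]/2/np.tan(np.radians(d["vfov"])/2)
        s.K=np.array([[f,0,d["cx"]],[0,f,d["cy"]],[0,0,1]])
        if "rvec" in d: s.R=cv2.Rodrigues(d["rvec"])[0]; s.t=np.array(d["tvec"])
        else:
            T=np.eye(4);T[:3,:3]=Ro.from_euler("xyz",st["tool_rot"]).as_matrix();T[:3,3]=st["eef_pos"]
            M=np.linalg.inv(T@d["tool_from_camera"]); s.R=M[:3,:3]; s.t=M[:3,3]
    def ray(s,px,z):
        px=np.atleast_2d(px).astype(float)
        d=np.c_[px,np.ones(len(px))]@np.linalg.inv(s.K).T@s.R
        c=-s.R.T@s.t
        return (c+d*((z-c[2])/d[:,2])[:,None])[:,:2]
    def pix(s,p):
        q=(np.atleast_2d(p)@s.R.T+s.t)@s.K.T
        return q[:,:2]/q[:,2:]
    def ortho(s,z,x0,x1,y0,y1,k):  # up = +x world, left = +y ; k px per mm
        W,H=int((y1-y0)*k),int((x1-x0)*k)
        o=np.array([[0,0],[W,0],[W,H],[0,H]],np.float32)
        w=np.array([[x1,y1,z],[x1,y0,z],[x0,y0,z],[x0,y1,z]],float)
        return cv2.warpPerspective(s.img,cv2.getPerspectiveTransform(o,s.pix(w).astype(np.float32)),(W,H),flags=cv2.INTER_CUBIC|cv2.WARP_INVERSE_MAP)
def go(x,y,z=None,yaw=None):
    """shift along tool axes in cm and turn in deg from measured pose to target"""
    st=status.read_state();R=Ro.from_euler("xyz",st["tool_rot"]).as_matrix();p=st["eef_pos"]
    t=np.array([x,y,p[2] if z is None else z]); d=R.T@(t-p)/10
    cur=np.degrees(np.arctan2(R[1,0],R[0,0]))
    turn=0 if yaw is None else -((yaw-cur+90)%180-90)
    print("pos",p,"yaw",round(cur,1),"w",round(st["width"],1),"F",st["force"],"t",round(st["clock"],1),"| cm",np.round(d,2),"turn",round(turn,1),"q7",np.round(st["qpos"][6],2))
E
python3 - <<'E'
from h import *
c=Cam("top")
P=lambda l,z:c.ray(np.array(l)*.7,z).tolist()
f=lambda a:np.array(a)
boxes={"A":[(294,258),(309,309)],"B":[(370,259),(369,313)],"C":[(425,243),(428,297)],"D":[(487,266),(485,320)],"E":[(556,260),(553,315)]}
for k,v in boxes.items():
    w=f(P(v,49)); print(k,w.mean(0),np.degrees(np.arctan2(*(w[0]-w[1])[::-1])),np.linalg.norm(w[0]-w[1]))
lids={"a":[(328,352),(323,407)],"b":[(403,348),(389,402)],"c":[(472,355),(459,411)],"d":[(516,354),(536,408)]}
for k,v in lids.items():
    w=f(P(v,10)); print(k,w.mean(0),np.degrees(np.arctan2(*(w[0]-w[1])[::-1])),np.linalg.norm(w[0]-w[1]))
print(f(P([(238,281),(231,346),(238,403)],46)),f(P([(621,402)],52)),f(P([(613,408)],6)))
print(f(P([(368,212),(496,211),(625,185)],10)))
go(500,0,300,0)
E
```

```text
A [607.8 241.5] 18.728008955362224 100.16939894374545
B [606.7 115.2] 0.73495183267285 101.36969621443771
C [639.9   9.9] 4.2240473200320094 102.25416531798363
D [ 599.7 -101.5] -1.7457918486746835 101.40015049500303
E [ 613.6 -229. ] -3.5724143567170312 103.87669580798966
a [432.4 193.5] -2.920670262504422 102.85425004884797
b [444.4  61. ] -13.186686643086516 104.40256495723172
c [433.  -70.3] -12.55084365625506 107.70195838769627
d [ 439.7 -184.3] 20.59489558025914 106.76552147684933
[[609.4 360. ]
 [488.6 365.7]
 [385.9 346.7]] [[ 406.3 -347.2]] [[ 393.4 -349.4]]
[[ 758.1  123.8]
 [ 767.4 -126.4]
 [ 827.5 -380.8]]
pos [193.1 620.3 241.7] yaw 162.7 w 85.2 F [-0.3  1.  -0.6] t 0.2 | cm [-47.7 -50.1  -5.8] turn -17.3 q7 -0.02
```

Run:
```python
from h import *
go(450,200,280,180)
```

```text
pos [193.1 620.3 241.7] yaw 162.7 w 85.2 F [-0.3  1.  -0.6] t 0.2 | cm [-37.  -32.5  -3.8] turn -17.3 q7 -0.02
```

Call:
play_rows([
  [-5, -4, -4, -8, 0],
  [-10, -8, -4, -17.3, 0],
  [-14, -12, -4, -17.3, 0],
  [-18, -16, -4, -17.3, 0],
  [-22, -19, -4, -17.3, 0],
  [-26, -22, -4, -17.3, 0],
  [-30, -26, -4, -17.3, 0],
  [-33, -29, -4, -17.3, 0],
])

```text
clock: 1.0
eef_pos: [399.4, 285.6, 282.4]
tool_rot: [3.141, 0.0, -3.141]
force: [0.6, 0.9, 0.5]
width: 85.5
```

Call:
play_rows([
  [-3, -4.5, 0, 0, 0],
  [-3, -4.5, 0, 0, 0],
  [-3, -4.5, 0, 0, 0],
  [-3, -4.5, 0, 0, 0],
])

```text
clock: 1.4
eef_pos: [427.8, 243.6, 282.2]
tool_rot: [3.141, -0.001, -3.14]
force: [-0.7, 0.1, 0.7]
width: 85.3
```

Run:
```python
from h import *
go(450,-150,280,180)
import pickle
c=Cam("wrist");pickle.dump(c,open("w1.pkl","wb"))
cv2.imwrite("pics/w1.png",cv2.resize(c.img,(800,600),interpolation=cv2.INTER_CUBIC))
```

```text
pos [427.8 243.6 282.2] yaw -179.9 w 85.3 F [-0.7  0.1  0.7] t 1.4 | cm [ -2.1 -39.4   0.2] turn 0.1 q7 1.01
```

View pics/w1.png

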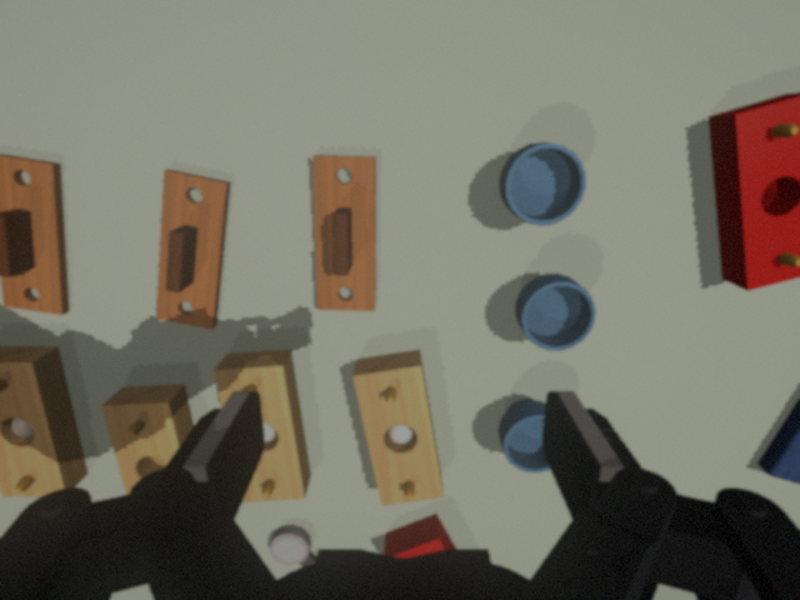

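Call:
play_rows([
  [0, -5, 0, 0, 0],
  [0, -10, 0, 0, 0],
  [0, -15, 0, 0, 0],
  [0, -20, 0, 0, 0],
  [0, -25, 0, 0, 0],
  [0, -30, 0, 0, 0],
  [0, -35, 0, 0, 0],
  [0, -37, 0, 0, 0],
])

```text
clock: 2.25
eef_pos: [428.5, -130.9, 282.4]
tool_rot: [-3.14, 0.001, 3.139]
force: [-0.2, 1.1, -0.0]
width: 85.4
```

Call:
play_rows([
  [0, 0, 0, 0, 0],
  [0, 0, 0, 0, 0],
])

```text
clock: 2.45
eef_pos: [428.9, -125.8, 282.1]
tool_rot: [3.14, -0.0, -3.139]
force: [0.2, 1.0, -0.4]
width: 85.5
```

Run:
```python
from h import *
go(450,-150,280,180)
import pickle
c=Cam("wrist");pickle.dump(c,open("w2.pkl","wb"))
cv2.imwrite("pics/w2.png",cv2.resize(c.img,(800,600),interpolation=cv2.INTER_CUBIC))
```

```text
pos [ 428.9 -125.8  282.1] yaw -179.9 w 85.5 F [ 0.2  1.  -0.4] t 2.5 | cm [-2.1 -2.4  0.2] turn 0.1 q7 1.86
```

View pics/w2.png

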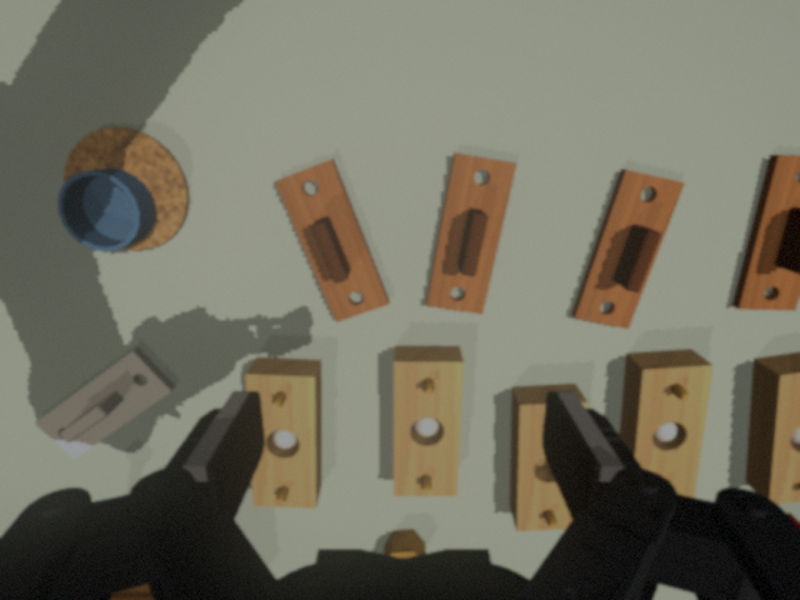

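Top/side/w1/w2 show: marble boxes at top-view px (303,285), (369,288), (486,293), (554,289); empty box at (427,270). Lookalikes: red boxes (287,188),(140,397), white lid (641,303), none chosen. Lids: (325,380), (397,375), (466,384), (526,382). Ramekins: (238,282), (231,347), (238,403); the base one is on the coaster at (620,402).

Run:
```python
from h import *
import pickle
c1,c2=[pickle.load(open(f"w{i}.pkl","rb")) for i in(1,2)]
def ho(n,c,p,z):
    w=c.ray(np.array(p)*.7,z); d=w[1]-w[0]; print(n,w.mean(0),"ang",round(np.degrees(np.arctan2(d[1],d[0])),1),"len",round(np.linalg.norm(d),1))
def co(n,c,p,z):
    w=c.ray(np.array(p)*.7,z); d=w[3]+w[2]-w[0]-w[1]; print(n,w.mean(0),"ang",round(np.degrees(np.arctan2(d[1],d[0])),1),"len",round(np.linalg.norm(d)/2,1),np.linalg.norm(w[1]-w[0]))
ho("a",c1,[(344,176),(345,294)],7); co("a",c1,[(314,157),(376,156),(376,309),(314,309)],10)
ho("b",c1,[(195,195),(186,307)],7); ho("b2",c2,[(649,194),(606,308)],7)
ho("c",c2,[(482,178),(457,293)],7); co("c",c2,[(455,154),(516,161),(484,314),(426,306)],10)
ho("d",c2,[(310,188),(356,297)],7)
co("A",c1,[(356,377),(422,364),(442,495),(382,503)],34)
co("B",c1,[(218,368),(291,365),(306,497),(246,500)],34)
co("D",c2,[(394,362),(463,360),(457,494),(394,495)],34)
co("E",c2,[(246,373),(321,374),(317,506),(253,504)],34)
print(c1.ray(np.array([(544,183),(556,313),(543,435)])*.7,46),c2.ray(np.array([(102,210)])*.7,52),c2.ray(np.array([(127,188)])*.7,6))
w=c1.ray(np.array([(403,435)])*.7,34);print(w, c2.ray(np.array([(283,439),(427,427),(668,432)])*.7,26))
```

```text
a [428.4 195.3] ang -1.6 len 100.5
a [427.2 196. ] ang -2.0 len 128.7 49.19941878434576
b [442.2  63.8] ang -12.1 len 99.5
b2 [442.8  65.3] ang -12.5 len 101.6
c [429.8 -69.3] ang -9.6 len 99.4
c [429.  -69.3] ang -8.6 len 130.3 48.98953496300037
d [ 435.8 -183.3] ang 20.4 len 99.9
A [606.6 242.9] ang 8.8 len 136.7 58.229697594503605
B [604.5 120.9] ang 3.0 len 138.6 62.93650308970417
D [ 600.6 -103. ] ang -0.1 len 139.0 58.960941455853714
E [ 612.9 -232.1] ang -3.7 len 139.6 64.56000794891908
[[379.8 347.9]
 [481.6 367. ]
 [595.3 367.1]] [[ 400.5 -346.1]] [[ 389.5 -350.3]]
[[603.6 244.8]] [[ 614.7 -235.2]
 [ 601.6 -102.5]
 [ 606.5  119.2]]
```

Run:
```python
from h import *
go(435.8,-183.3,25,20.4)
```

```text
pos [ 428.9 -125.2  282.1] yaw -179.8 w 85.3 F [-0.2 -1.1  0.4] t 2.5 | cm [-0.7 -5.8 25.7] turn -20.2 q7 1.86
```

Call:
play_rows([
  [-0.7, -5.0, 2, -8, 0.4],
  [-0.7, -5.8, 7, -16, 0.4],
  [-0.7, -5.8, 12, -20.2, 0.4],
  [-0.7, -5.8, 17, -20.2, 0.4],
  [-0.7, -5.8, 19, -20.2, 0.4],
  [-0.7, -5.8, 19, -20.2, 0.4],
  [-0.7, -5.8, 19, -20.2, 0.4],
])

```text
clock: 3.2
eef_pos: [436.3, -184.0, 92.5]
tool_rot: [3.141, 0.0, -2.786]
force: [-0.6, -0.5, 0.2]
width: 51.0
```

Run:
```python
from h import *
go(435.8,-183.3,25,20.4)
c=Cam("wrist")
cv2.imwrite("pics/w3.png",cv2.resize(c.img,(800,600),interpolation=cv2.INTER_CUBIC))
```

```text
pos [ 436.3 -184.    92.5] yaw -159.6 w 51.0 F [-0.6 -0.5  0.2] t 3.2 | cm [0.  0.1 6.8] turn -0.0 q7 2.34
```

View pics/w3.png

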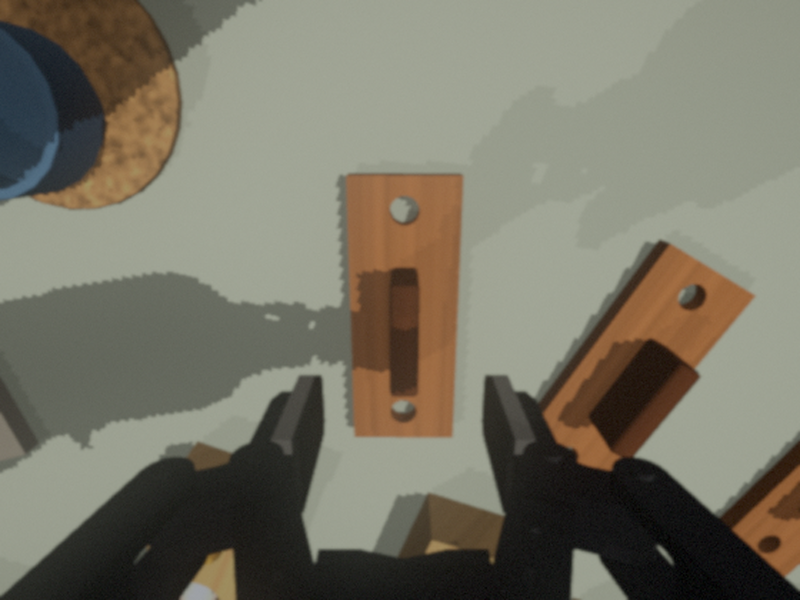

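Call:
play_rows([
  [0, 0.05, 4, 0, 0.4],
  [0, 0.05, 6.8, 0, 0.4],
  [0, 0.05, 6.8, 0, 0.4],
  [0, 0.05, 6.8, 0, 1],
  [0, 0.05, 6.8, 0, 1],
  [0, 0.05, 6.8, 0, 1],
  [0, 0.05, 6.8, 0, 1],
  [0, 0.05, 6.8, 0, 1],
])

```text
clock: 4.05
eef_pos: [437.0, -184.9, 25.9]
tool_rot: [-3.141, 0.003, -2.788]
force: [-0.5, 0.6, 6.3]
width: 10.9
```

Call:
play_rows([
  [0, 0, 0, 0, 1],
  [0, 0, 0, 0, 1],
  [0, 0, -3, 0, 1],
  [0, 0, -6, 0, 1],
  [0, 0, -10, 0, 1],
  [0, 0, -10, 0, 1],
])

```text
clock: 4.65
eef_pos: [438.4, -186.4, 129.0]
tool_rot: [-3.135, 0.008, -2.789]
force: [0.8, -1.2, -1.5]
width: 10.9
```

Run:
```python
from h import *
go(613,-232.5,125,-3.7)
```

```text
pos [ 438.4 -186.4  129. ] yaw -159.8 w 10.9 F [ 0.8 -1.2 -1.5] t 4.7 | cm [-14.8 -10.4   0.6] turn 23.9 q7 2.68
```

Call:
play_rows([
  [-4, -3, 0, 8, 1],
  [-8, -5.5, 0, 16, 1],
  [-12, -8, 0, 23.9, 1],
  [-14.8, -10.4, 0, 23.9, 1],
  [-14.8, -10.4, 0, 23.9, 1],
  [-14.8, -10.4, 0, 23.9, 1],
  [-14.8, -10.4, 0, 23.9, 1],
])

```text
clock: 5.35
eef_pos: [608.4, -231.2, 123.8]
tool_rot: [3.14, -0.002, 3.076]
force: [-0.1, 0.5, -1.1]
width: 11.1
```

Run:
```python
from h import *
go(613,-232.5,125,-3.7)
import pickle
c=Cam("wrist");pickle.dump(c,open("w4.pkl","wb"))
cv2.imwrite("pics/w4.png",cv2.resize(c.img,(800,600),interpolation=cv2.INTER_CUBIC))
```

```text
pos [ 608.4 -231.2  123.8] yaw 176.3 w 11.1 F [-0.1  0.5 -1.1] t 5.3 | cm [-0.5 -0.1 -0.1] turn -0.0 q7 2.26
```

View pics/w4.png

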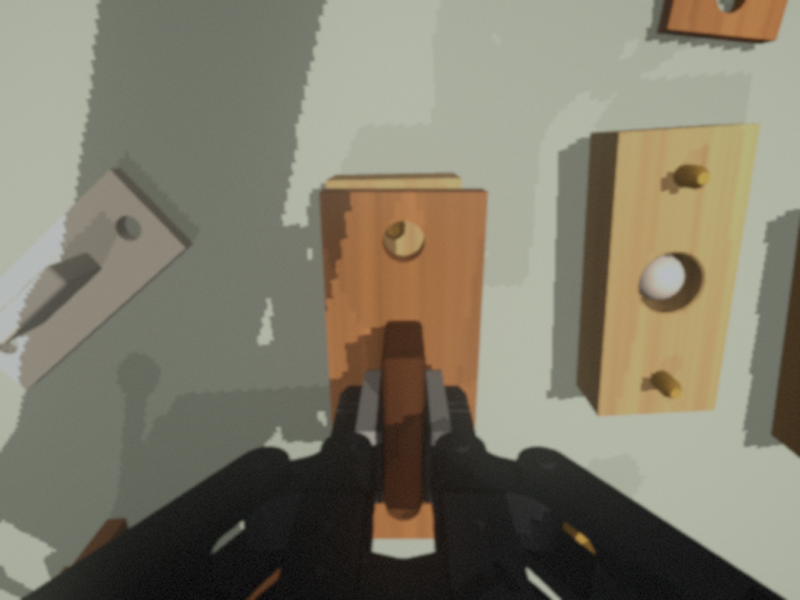

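Run:
```python
from h import *
import pickle
c=pickle.load(open("w4.pkl","rb"))
P=lambda p,z:c.ray(np.array(p)*.7,z)
print("lid hole top",P([(404,238)],108),"edge corners",P([(322,190),(487,191)],108), P([(322,190),(487,191)],108).mean(0))
e=P([(326,181),(461,178)],34);print("box edge",e,e.mean(0))
print("pin in hole: base?",P([(395,230)],49),P([(395,230)],44))
d=P([(703,177),(674,392)],49);print("D pins",d,d.mean(0),np.degrees(np.arctan2(*(d[1]-d[0])[::-1])),np.linalg.norm(d[1]-d[0]))
d=P([(677,177),(655,381)],34);print("D pin bases",d,d.mean(0))
k=P([(619,133),(759,125),(717,409),(599,415)],34);print("D box",k.mean(0),k)
for p in [(563.1,-229.3,49),(563.1,-229.3,34)]: print(c.pix(p)/.7)
```

```text
lid hole top [[ 556.2 -227.1]] edge corners [[ 540.3 -250.4]
 [ 543.8 -201.7]] [ 542. -226.]
box edge [[ 543.6 -260.6]
 [ 546.2 -201. ]] [ 544.9 -230.8]
pin in hole: base? [[ 564.6 -231.3]] [[ 565.5 -231.4]]
D pins [[ 551.  -103.4]
 [ 650.7 -104.4]] [ 600.8 -103.9] -0.6202050724343245 99.74963270642905
D pin bases [[ 552.  -105.9]
 [ 652.8 -105.9]] [ 602.4 -105.9]
D box [ 601.5 -102.9] [[ 531.8 -132.8]
 [ 532.4  -73.3]
 [ 671.2  -72.4]
 [ 670.7 -133. ]]
[[399.4 226.2]]
[[399.6 220.3]]
```

Call:
play_rows([
  [-0.8, -0.37, 2, 0, 1],
  [-0.8, -0.37, 4.2, 0, 1],
  [-0.8, -0.37, 4.2, 0, 1],
  [-0.8, -0.37, 4.2, 0, 1],
  [-0.8, -0.37, 4.2, 0, 1],
])

```text
clock: 5.9
eef_pos: [618.2, -236.2, 83.6]
tool_rot: [-3.141, 0.001, 3.077]
force: [0.9, 0.4, -1.0]
width: 10.8
```

Run:
```python
from h import *
go(613,-232.5,125,-3.7)
import pickle
c=Cam("wrist");pickle.dump(c,open("w5.pkl","wb"))
cv2.imwrite("pics/w5.png",cv2.resize(c.img[80:230,200:400],(800,600),interpolation=cv2.INTER_CUBIC))
```

```text
pos [ 618.2 -236.2   83.6] yaw 176.3 w 10.8 F [ 0.9  0.4 -1. ] t 5.9 | cm [ 0.5  0.3 -4.2] turn -0.0 q7 2.28
```

View pics/w5.png

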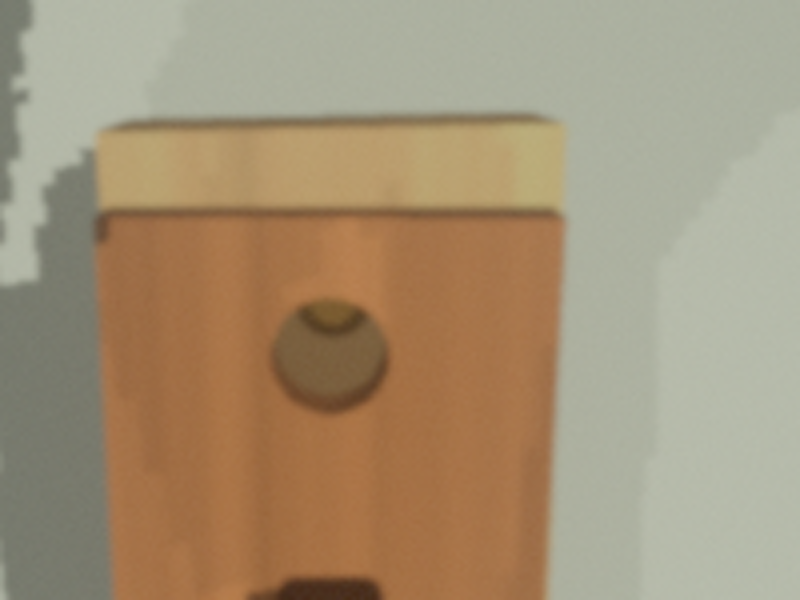

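Run:
```python
from h import *
import pickle
c=pickle.load(open("w5.pkl","rb"))
P=lambda p,z:c.ray(np.array(p)/4+[200,80],z)
print("hole",P([(330,355)],67.6),"lid edge",P([(98,213),(564,213)],67.6).mean(0))
e=P([(98,131),(565,124)],34);print("box edge",e,e.mean(0))
print("pin low edge z49/44/34",P([(332,333)],49),P([(332,333)],44),P([(332,333)],39))
for z in(49,44,34):print((c.pix((565.0,-231.6,z))-[200,80])*4)
```

```text
hole [[ 567.  -232.3]] lid edge [ 551.8 -231.2]
box edge [[ 543.4 -260.4]
 [ 546.4 -201. ]] [ 544.9 -230.7]
pin low edge z49/44/34 [[ 568.3 -232.1]] [[ 569.3 -232.2]] [[ 570.3 -232.2]]
[[334.7 306. ]]
[[334.5 298.9]]
[[334.2 285.8]]
```

Call:
play_rows([
  [0.22, 0, 0, -0.8, 1],
  [0.22, 0, 0, -0.8, 1],
  [0.22, 0, 0.8, -0.8, 1],
  [0.22, 0, 1.4, -0.8, 1],
  [0.22, 0, 2.0, -0.8, 1],
  [0.22, 0, 2.4, -0.8, 1],
  [0.22, 0, 2.4, -0.8, 1],
])

```text
clock: 6.65
eef_pos: [615.4, -235.4, 59.9]
tool_rot: [3.14, -0.0, 3.091]
force: [-5.1, 3.5, 14.3]
width: 10.9
```

Call:
play_rows([
  [0, 0, 0, 0, 0.6],
  [0, 0, 0, 0, 0.6],
  [0, 0, 0, 0, 0.6],
  [0, 0, -4, 0, 0.6],
  [0, 0, -9, 0, 0.6],
  [0, 0, -12, 0, 0.6],
  [0, 0, -12, 0, 0.6],
])

```text
clock: 7.35
eef_pos: [618.5, -237.6, 183.1]
tool_rot: [-3.138, 0.008, 3.091]
force: [-0.1, -0.6, -0.8]
width: 34.3
```

Run:
```python
from h import *
go(429.5,-69.3,92,-9.3)
c=Cam("wrist")
cv2.imwrite("pics/w6.png",cv2.resize(c.img,(800,600),interpolation=cv2.INTER_CUBIC))
```

```text
pos [ 618.5 -237.6  183.1] yaw 177.1 w 34.3 F [-0.1 -0.6 -0.8] t 7.3 | cm [19.8 15.9  8.9] turn 6.4 q7 2.24
```

View pics/w6.png

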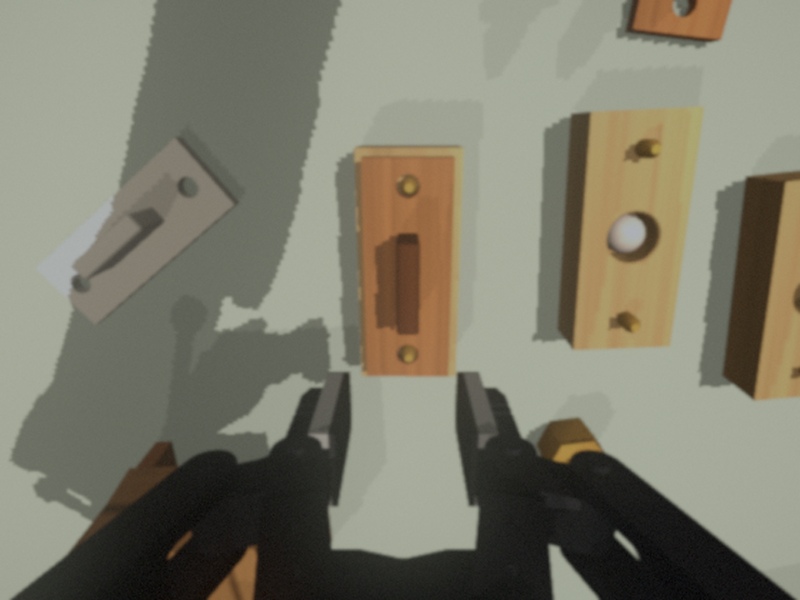

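Call:
play_rows([
  [3.8, 3.1, 0, 4, 0.4],
  [7.6, 6.2, 0, 6.4, 0.4],
  [11.4, 9.3, 0, 6.4, 0.4],
  [15.2, 12.4, 2, 6.4, 0.4],
  [19.0, 15.5, 5, 6.4, 0.4],
  [19.8, 15.9, 8.9, 6.4, 0.4],
  [19.8, 15.9, 8.9, 6.4, 0.4],
  [19.8, 15.9, 8.9, 6.4, 0.4],
])

```text
clock: 8.2
eef_pos: [425.8, -67.5, 88.6]
tool_rot: [-3.141, -0.002, 2.979]
force: [-0.3, -0.6, 0.8]
width: 51.3
```

```bash
cat >> h.py <<'E'
def lids(c,z=10):
    """brown lid blobs in wrist image: minAreaRect of ray-projected contour"""
    h=cv2.cvtColor(c.img,cv2.COLOR_BGR2HSV)
    m=cv2.inRange(h,(4,90,25),(14,255,255)); m=cv2.morphologyEx(m,cv2.MORPH_OPEN,np.ones((5,5)))
    for q in cv2.findContours(m,0,2)[0]:
        if cv2.contourArea(q)<3000: continue
        w=c.ray(q[:,0],z).astype(np.float32); (x,y),(a,b),t=cv2.minAreaRect(w)
        if a<b:a,b,t=b,a,t+90
        t=(t+90)%180-90
        print("lid",round(x,1),round(y,1),"ang",round(t,1),"size",round(a,1),round(b,1),"px",cv2.boundingRect(q))
E
python3 - <<'E'
from h import *
go(429.5,-69.3,26.5,-9.3)
lids(Cam("wrist"))
E
```

```text
pos [425.8 -67.5  88.6] yaw 170.7 w 51.3 F [-0.3 -0.6  0.8] t 8.2 | cm [-0.4 -0.1  6.2] turn -0.0 q7 2.21
lid 428.6 -70.1 ang -9.1 size 130.0 49.8 px (237, 130, 82, 185)
lid 441.7 63.8 ang -11.1 size 130.0 55.8 px (428, 114, 122, 191)
```

Call:
play_rows([
  [-0.3, -0.2, 4, 0, 0.4],
  [-0.3, -0.2, 6.2, 0, 0.4],
  [-0.3, -0.2, 6.2, 0, 0.4],
  [-0.3, -0.2, 6.2, 0, 1],
  [-0.3, -0.2, 6.2, 0, 1],
  [-0.3, -0.2, 6.2, 0, 1],
  [-0.3, -0.2, 6.2, 0, 1],
  [-0.3, -0.2, 6.2, 0, 1],
])

```text
clock: 9.05
eef_pos: [429.8, -69.7, 28.6]
tool_rot: [-3.141, 0.003, 2.98]
force: [-0.5, -0.5, 6.1]
width: 11.0
```

Call:
play_rows([
  [0, 0, 0, 0, 1],
  [0, 0, 0, 0, 1],
  [0, 0, -3, 0, 1],
  [0, 0, -6, 0, 1],
  [0, 0, -10, 0, 1],
  [0, 0, -10, 0, 1],
])

```text
clock: 9.65
eef_pos: [431.0, -70.1, 131.4]
tool_rot: [-3.141, 0.008, 2.98]
force: [0.9, -0.2, -1.8]
width: 10.9
```

Run:
```python
from h import *
go(603,-105,85,-0.3)
```

```text
pos [431.  -70.1 131.4] yaw 170.7 w 10.9 F [ 0.9 -0.2 -1.8] t 9.7 | cm [-17.5  -0.7   4.8] turn -9.0 q7 2.31
```

Call:
play_rows([
  [-4, -0.2, 0, -4, 1],
  [-8, -0.4, 0, -9, 1],
  [-12, -0.6, 0, -9, 1],
  [-16, -0.7, 0, -9, 1],
  [-17.5, -0.7, 3, -9, 1],
  [-17.5, -0.7, 4.6, -9, 1],
  [-17.5, -0.7, 4.6, -9, 1],
  [-17.5, -0.7, 4.6, -9, 1],
])

```text
clock: 10.45
eef_pos: [598.6, -104.4, 81.2]
tool_rot: [3.141, -0.002, 3.136]
force: [-0.5, -0.7, -1.1]
width: 10.6
```

Run:
```python
from h import *
go(603,-105,85,-0.3)
import pickle
c=Cam("wrist");pickle.dump(c,open("w7.pkl","wb"))
cv2.imwrite("pics/w7.png",cv2.resize(c.img[80:230,200:400],(800,600),interpolation=cv2.INTER_CUBIC))
```

```text
pos [ 598.6 -104.4   81.2] yaw 179.7 w 10.6 F [-0.5 -0.7 -1.1] t 10.4 | cm [-0.4 -0.1 -0.4] turn -0.0 q7 2.32
```

View pics/w7.png

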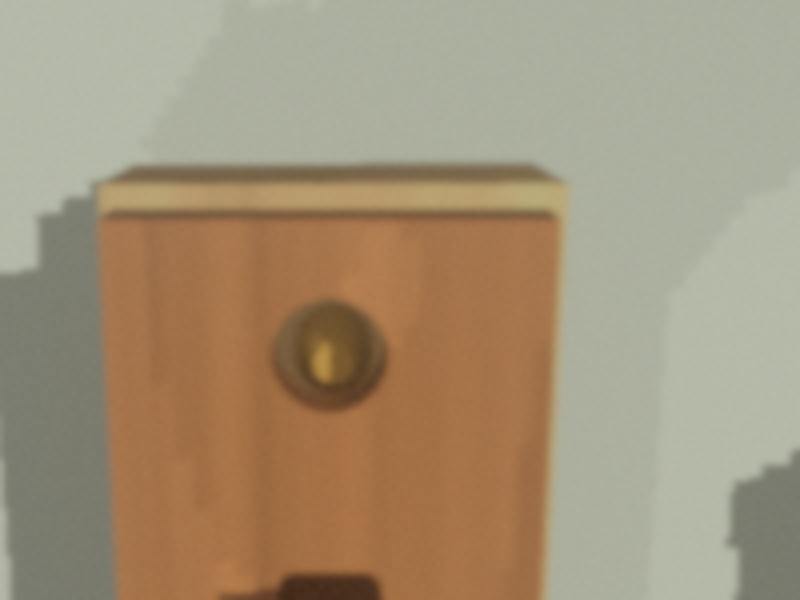

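```bash
cat >> h.py <<'E'
def fit(c,hole,boxedge,lidedge,lz):
    P=lambda p,z:c.ray(np.array(p)/4+[200,80],z)
    a=lambda e:np.degrees(np.arctan2(e[1,0]-e[0,0],-(e[1,1]-e[0,1])))*-1
    e=P(boxedge,34);l=P(lidedge,lz);h=P([hole],lz)[0]
    ea=np.degrees(np.arctan2(-(e[1]-e[0])[0],(e[1]-e[0])[1]));la=np.degrees(np.arctan2(-(l[1]-l[0])[0],(l[1]-l[0])[1]))
    f=lambda m,d,t:m+d*np.array([np.cos(np.radians(t)),np.sin(np.radians(t))])
    pb=f(e.mean(0),20,ea);pl=f(l.mean(0),15,la)
    print("pin",pb,"hole",h,"hole by edge",pl,"box ang",ea,"lid ang",la)
    dw=np.r_[pb-(h+pl)/2,0];R=Ro.from_euler("xyz",status.read_state()["tool_rot"]).as_matrix()
    print("shift cm",R.T@dw/10, "turn",la-ea)
E
python3 - <<'E'
from h import *
import pickle
c=pickle.load(open("w7.pkl","rb"))
fit(c,(330,354),[(100,187),(568,184)],[(99,214),(564,214)],62.6)
P=lambda p,z:c.ray(np.array(p)/4+[200,80],z)
print("pin tip",P([(331,362)],49))
E
```

```text
pin [ 551.9 -102.9] hole [ 547.7 -103.5] hole by edge [ 547.4 -103.4] box ang 0.020792274563108615 lid ang -0.33837093043860356
shift cm [-0.4  0.1 -0. ] turn -0.35916320500171217
pin tip [[ 551.5 -103.4]]
```

Call:
play_rows([
  [-0.42, 0.03, -0.2, -0.3, 1],
  [-0.42, 0.03, 0, -0.3, 1],
  [-0.42, 0.03, 0.5, -0.3, 1],
  [-0.42, 0.03, 1.0, -0.3, 1],
  [-0.42, 0.03, 1.5, -0.3, 1],
  [-0.42, 0.03, 1.9, -0.3, 1],
  [-0.42, 0.03, 2.1, -0.3, 1],
  [-0.42, 0.03, 2.1, -0.3, 1],
])

```text
clock: 11.3
eef_pos: [603.8, -104.0, 62.6]
tool_rot: [3.139, -0.0, 3.141]
force: [-8.0, 4.4, 22.7]
width: 10.9
```

Call:
play_rows([
  [0, 0, 0, 0, 0.6],
  [0, 0, 0, 0, 0.6],
  [0, 0, 0, 0, 0.6],
  [0, 0, -4, 0, 0.6],
  [0, 0, -9, 0, 0.6],
  [0, 0, -12, 0, 0.6],
  [0, 0, -12, 0, 0.6],
])

```text
clock: 12.0
eef_pos: [607.3, -105.7, 184.5]
tool_rot: [-3.139, 0.008, -3.141]
force: [0.1, 0.2, 0.7]
width: 34.0
```

Run:
```python
from h import *
import pickle
go(442.2,64.2,92,-12)
c=Cam("wrist");pickle.dump(c,open("w8.pkl","wb"));lids(c);lids(c,44)
```

```text
pos [ 607.3 -105.7  184.5] yaw -180.0 w 34.0 F [0.1 0.2 0.7] t 12.0 | cm [16.6 17.   9.1] turn 12.0 q7 2.23
lid 625.1 -249.9 ang -2.9 size 146.5 58.4 px (88, 124, 75, 150)
lid 612.3 -104.0 ang 0.0 size 144.7 55.2 px (253, 110, 63, 152)
lid 479.3 54.8 ang -11.2 size 54.9 52.2 px (443, 0, 85, 73)
lid 613.8 -233.8 ang -2.9 size 130.2 51.9 px (88, 124, 75, 150)
lid 602.4 -104.1 ang 0.0 size 128.6 49.1 px (253, 110, 63, 152)
lid 484.2 37.0 ang -11.2 size 48.8 46.4 px (443, 0, 85, 73)
```

Call:
play_rows([
  [3.3, 3.4, 0, 6, 0.4],
  [6.6, 6.8, 0, 12, 0.4],
  [9.9, 10.2, 0, 12, 0.4],
  [13.2, 13.6, 2, 12, 0.4],
  [16.4, 16.8, 5, 12, 0.4],
  [16.4, 16.8, 8.8, 12, 0.4],
  [16.4, 16.8, 8.8, 12, 0.4],
  [16.4, 16.8, 8.8, 12, 0.4],
])

```text
clock: 12.85
eef_pos: [440.4, 62.6, 91.8]
tool_rot: [-3.14, -0.001, 2.931]
force: [0.1, -0.4, -0.2]
width: 50.9
```

Run:
```python
from h import *
go(442.2,64.2,26.5,-12)
lids(Cam("wrist"))
```

```text
pos [440.4  62.6  91.8] yaw 167.9 w 50.9 F [ 0.1 -0.4 -0.2] t 12.8 | cm [-0.1  0.2  6.5] turn -0.1 q7 2.07
lid 441.5 63.8 ang -11.9 size 129.4 49.6 px (244, 126, 81, 183)
lid 427.3 194.2 ang -1.4 size 129.6 52.0 px (438, 46, 91, 215)
```

Call:
play_rows([
  [0, 0.12, 4, 0, 0.4],
  [0, 0.12, 6.5, 0, 0.4],
  [0, 0.12, 6.5, 0, 0.4],
  [0, 0.12, 6.5, 0, 1],
  [0, 0.12, 6.5, 0, 1],
  [0, 0.12, 6.5, 0, 1],
  [0, 0.12, 6.5, 0, 1],
  [0, 0.12, 6.5, 0, 1],
])

```text
clock: 13.7
eef_pos: [441.9, 64.6, 28.8]
tool_rot: [3.141, 0.003, 2.932]
force: [-0.7, -0.7, 6.5]
width: 10.8
```

Call:
play_rows([
  [0, 0, 0, 0, 1],
  [0, 0, 0, 0, 1],
  [0, 0, -3, 0, 1],
  [0, 0, -6, 0, 1],
  [0, 0, -10, 0, 1],
  [0, 0, -10, 0, 1],
])

```text
clock: 14.3
eef_pos: [443.3, 64.9, 131.6]
tool_rot: [3.139, 0.008, 2.933]
force: [-0.1, -0.6, -1.1]
width: 10.6
```

Run:
```python
from h import *
go(605,120,82,3)
```

```text
pos [443.3  64.9 131.6] yaw 168.0 w 10.6 F [-0.1 -0.6 -1.1] t 14.3 | cm [-14.6   8.7   5.1] turn -15.0 q7 1.98
```

Call:
play_rows([
  [-3.6, 2.2, 0, -5, 1],
  [-7.2, 4.4, 0, -10, 1],
  [-10.8, 6.6, 0, -15, 1],
  [-14.6, 8.7, 0, -15, 1],
  [-14.8, 8.7, 3, -15, 1],
  [-14.8, 8.7, 4.7, -15, 1],
  [-14.8, 8.7, 4.7, -15, 1],
  [-14.8, 8.7, 4.7, -15, 1],
])

```text
clock: 15.1
eef_pos: [601.9, 118.7, 80.2]
tool_rot: [-3.141, -0.003, -3.09]
force: [-0.5, 0.1, -0.1]
width: 10.9
```

Run:
```python
from h import *
go(605,120,82,3)
import pickle
c=Cam("wrist");pickle.dump(c,open("w9.pkl","wb"))
cv2.imwrite("pics/w9.png",cv2.resize(c.img[80:230,200:400],(800,600),interpolation=cv2.INTER_CUBIC))
```

```text
pos [601.9 118.7  80.2] yaw -177.0 w 10.9 F [-0.5  0.1 -0.1] t 15.1 | cm [-0.3  0.1 -0.2] turn -0.0 q7 2.02
```

View pics/w9.png

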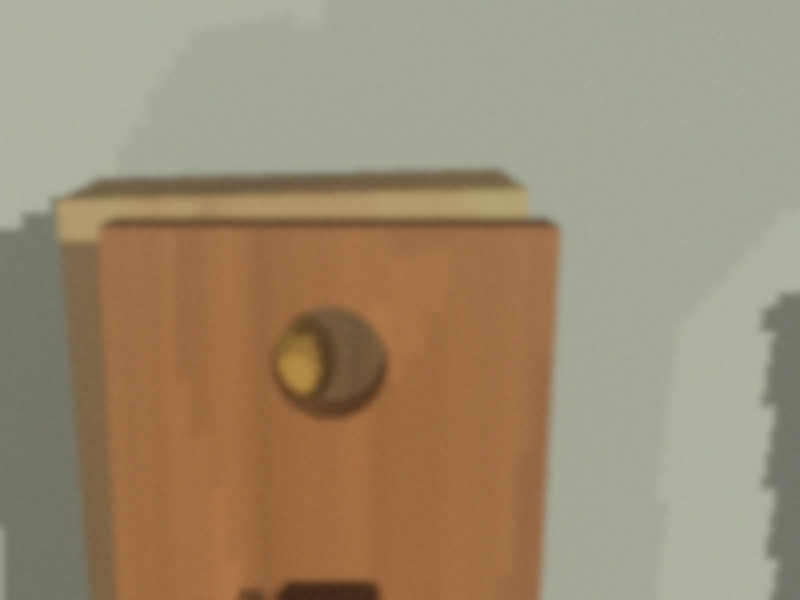

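Run:
```python
from h import *
import pickle
c=pickle.load(open("w9.pkl","rb"))
fit(c,(330,361),[(58,200),(527,189)],[(102,228),(558,229)],61.4)
P=lambda p,z:c.ray(np.array(p)/4+[200,80],z)
print("pin tip",P([(299,362)],49))
```

```text
pin [556.5 112.7] hole [551.9 116.8] hole by edge [552.3 116.8] box ang 4.279409496953696 lid ang 2.8410408685047335
shift cm [-0.4 -0.4 -0. ] turn -1.4383686284489627
pin tip [[554.9 113.2]]
```

Call:
play_rows([
  [-0.32, -0.27, -0.2, -1.4, 1],
  [-0.32, -0.27, -0.2, -1.4, 1],
  [-0.32, -0.27, 0, -1.4, 1],
])

```text
clock: 15.45
eef_pos: [607.3, 116.6, 81.1]
tool_rot: [3.141, 0.001, -3.065]
force: [-0.7, 0.3, -1.4]
width: 10.4
```

Run:
```python
from h import *
go(605,120,82,4.4)
import pickle
c=Cam("wrist");pickle.dump(c,open("w10.pkl","wb"))
cv2.imwrite("pics/w10.png",cv2.resize(c.img[80:230,200:400],(800,600),interpolation=cv2.INTER_CUBIC))
```

```text
pos [607.3 116.6  81.1] yaw -175.6 w 10.4 F [-0.7  0.3 -1.4] t 15.4 | cm [ 0.2  0.4 -0.1] turn -0.0 q7 2.04
```

View pics/w10.png

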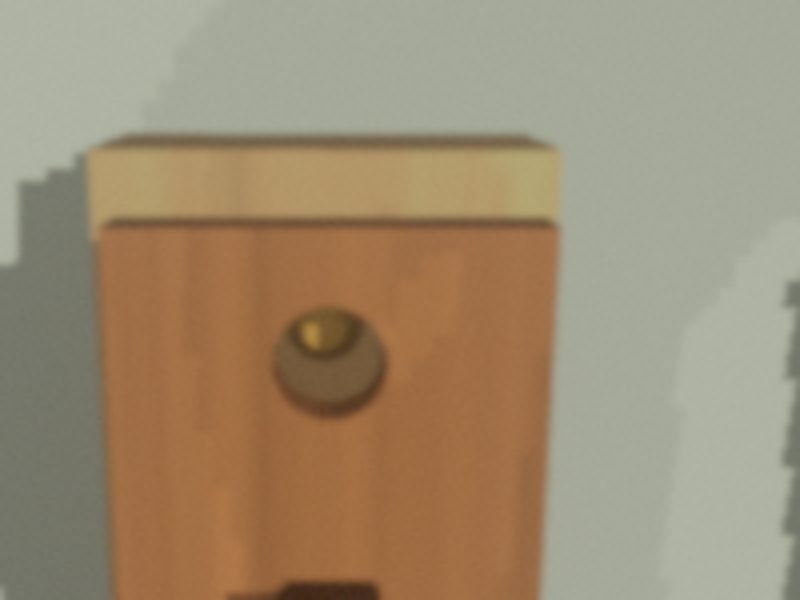

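Run:
```python
from h import *
import pickle
c=pickle.load(open("w10.pkl","rb"))
fit(c,(330,361),[(90,150),(561,149)],[(98,226),(558,226)],62.3)
P=lambda p,z:c.ray(np.array(p)/4+[200,80],z)
print("pin tip",P([(325,333)],49),"base ring",P([(327,355)],44))
```

```text
pin [556.5 112.9] hole [557.4 113.5] hole by edge [557.6 113.3] box ang 4.510819446563987 lid ang 4.392240807766519
shift cm [ 0.1 -0.  -0. ] turn -0.11857863879746855
pin tip [[556.9 112.9]] base ring [[560.7 113.4]]
```

Call:
play_rows([
  [0.1, -0.03, 0, 0, 1],
  [0.1, -0.03, 0, 0, 1],
  [0.1, -0.03, 0.5, 0, 1],
  [0.1, -0.03, 1.0, 0, 1],
  [0.1, -0.03, 1.5, 0, 1],
  [0.1, -0.03, 1.9, 0, 1],
  [0.1, -0.03, 2.0, 0, 1],
  [0.1, -0.03, 2.0, 0, 1],
])

```text
clock: 16.3
eef_pos: [605.6, 116.4, 62.8]
tool_rot: [3.139, -0.0, -3.065]
force: [-7.7, 1.1, 22.6]
width: 10.8
```

Seated (62.8 − 28.8 = 34). Release, then go to lid a.

Call:
play_rows([
  [0, 0, 0, 0, 0.6],
  [0, 0, 0, 0, 0.6],
  [0, 0, 0, 0, 0.6],
  [0, 0, -4, 0, 0.6],
  [0, 0, -9, 0, 0.6],
  [0, 0, -12, 0, 0.6],
  [0, 0, -12, 0, 0.6],
])

```text
clock: 17.0
eef_pos: [608.9, 116.0, 184.5]
tool_rot: [3.141, 0.008, -3.065]
force: [1.3, -0.0, 0.1]
width: 34.2
```

Run:
```python
from h import *
import pickle
go(427.5,195,92,-1.6)
c=Cam("wrist");pickle.dump(c,open("w11.pkl","wb"));lids(c);lids(c,44)
```

```text
pos [608.9 116.  184.5] yaw -175.6 w 34.2 F [ 1.3 -0.   0.1] t 17.0 | cm [17.6  9.3  9.1] turn 6.0 q7 1.95
lid 615.8 117.1 ang 4.4 size 145.3 55.3 px (251, 112, 64, 152)
lid 612.6 -123.1 ang -3.2 size 148.2 51.3 px (0, 86, 54, 159)
lid 471.5 194.0 ang 88.9 size 50.7 42.8 px (357, 0, 73, 59)
lid 605.7 116.3 ang 4.4 size 129.1 49.2 px (251, 112, 64, 152)
lid 602.8 -97.2 ang -3.2 size 131.7 45.6 px (0, 86, 54, 159)
lid 477.4 184.7 ang 88.9 size 45.0 38.0 px (357, 0, 73, 59)
```

Call:
play_rows([
  [4, 2.1, 0, 6, 0.4],
  [8, 4.2, 0, 6, 0.4],
  [12, 6.3, 0, 6, 0.4],
  [15.5, 8.2, 2, 6, 0.4],
  [17.4, 9.2, 6, 6, 0.4],
  [17.4, 9.2, 8.8, 6, 0.4],
  [17.4, 9.2, 8.8, 6, 0.4],
  [17.4, 9.2, 8.8, 6, 0.4],
])

```text
clock: 17.85
eef_pos: [425.4, 193.9, 91.7]
tool_rot: [-3.14, -0.001, 3.113]
force: [1.4, -0.8, 0.9]
width: 51.4
```

Run:
```python
from h import *
go(427.5,195,26.5,-1.6)
lids(Cam("wrist"))
```

```text
pos [425.4 193.9  91.7] yaw 178.4 w 51.4 F [ 1.4 -0.8  0.9] t 17.9 | cm [-0.2  0.1  6.5] turn -0.0 q7 1.9
lid 427.0 195.5 ang -1.3 size 129.6 49.8 px (244, 127, 81, 183)
```

Call:
play_rows([
  [0, 0.12, 4, 0, 0.4],
  [0, 0.12, 6.5, 0, 0.4],
  [0, 0.12, 6.5, 0, 0.4],
  [0, 0.12, 6.5, 0, 1],
  [0, 0.12, 6.5, 0, 1],
  [0, 0.12, 6.5, 0, 1],
  [0, 0.12, 6.5, 0, 1],
  [0, 0.12, 6.5, 0, 1],
])

```text
clock: 18.7
eef_pos: [426.5, 196.2, 28.8]
tool_rot: [3.141, 0.003, 3.114]
force: [-0.1, 0.9, 6.6]
width: 10.9
```

Call:
play_rows([
  [0, 0, 0, 0, 1],
  [0, 0, 0, 0, 1],
  [0, 0, -3, 0, 1],
  [0, 0, -6, 0, 1],
  [0, 0, -10, 0, 1],
  [0, 0, -10, 0, 1],
])

```text
clock: 19.3
eef_pos: [428.0, 196.7, 131.7]
tool_rot: [3.138, 0.008, 3.114]
force: [0.6, -0.1, -1.4]
width: 11.0
```

Run:
```python
from h import *
go(606,243,82,8.8)
```

```text
pos [428.  196.7 131.7] yaw 178.4 w 11.0 F [ 0.6 -0.1 -1.4] t 19.3 | cm [-17.6   5.1   5.1] turn -10.4 q7 1.84
```

Call:
play_rows([
  [-4, 1.2, 0, -5, 1],
  [-8, 2.4, 0, -10.4, 1],
  [-12, 3.6, 0, -10.4, 1],
  [-16, 4.8, 0, -10.4, 1],
  [-17.5, 5.1, 3, -10.4, 1],
  [-17.5, 5.1, 4.7, -10.4, 1],
  [-17.5, 5.1, 4.7, -10.4, 1],
  [-17.5, 5.1, 4.7, -10.4, 1],
])

```text
clock: 20.1
eef_pos: [599.8, 241.6, 79.9]
tool_rot: [-3.141, -0.003, -2.988]
force: [-0.1, 0.3, -0.4]
width: 10.6
```

Call:
play_rows([
  [0, 0, 0, 0, 1],
  [0, 0, 0, 0, 1],
])

```text
clock: 20.3
eef_pos: [601.0, 242.3, 80.9]
tool_rot: [3.141, -0.0, -2.988]
force: [-0.4, -1.1, -0.2]
width: 11.0
```

Run:
```python
from h import *
go(606,243,82,8.8)
import pickle
c=Cam("wrist");pickle.dump(c,open("w12.pkl","wb"))
cv2.imwrite("pics/w12.png",cv2.resize(c.img[80:230,200:400],(800,600),interpolation=cv2.INTER_CUBIC))
```

```text
pos [601.  242.3  80.9] yaw -171.2 w 11.0 F [-0.4 -1.1 -0.2] t 20.3 | cm [-0.5 -0.  -0.1] turn 0.0 q7 1.89
```

View pics/w12.png

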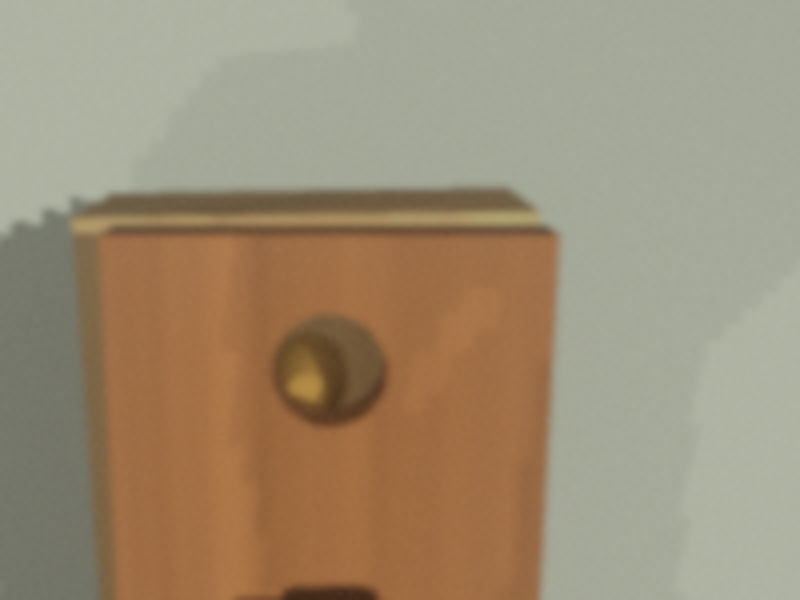

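Run:
```python
from h import *
import pickle
c=pickle.load(open("w12.pkl","rb"))
fit(c,(330,369),[(74,218),(540,211)],[(99,236),(558,236)],62.1)
P=lambda p,z:c.ray(np.array(p)/4+[200,80],z)
print("pin tip",P([(306,375)],49))
```

```text
pin [558.8 233.9] hole [552.4 235.5] hole by edge [552.7 235.4] box ang 9.664808527711342 lid ang 8.818007123922879
shift cm [-0.6 -0.3 -0. ] turn -0.8468014037884632
pin tip [[556.4 233.2]]
```

Call:
play_rows([
  [-0.46, -0.18, 0, -0.85, 1],
  [-0.46, -0.18, 0, -0.85, 1],
  [-0.46, -0.18, 0, -0.85, 1],
  [-0.46, -0.18, 0, -0.85, 1],
])

```text
clock: 20.75
eef_pos: [606.5, 240.9, 80.2]
tool_rot: [3.142, -0.0, -2.973]
force: [0.4, -1.1, -0.5]
width: 10.8
```

Run:
```python
from h import *
go(606,243,82,8.8)
import pickle
c=Cam("wrist");pickle.dump(c,open("w13.pkl","wb"))
cv2.imwrite("pics/w13.png",cv2.resize(c.img[80:230,200:400],(800,600),interpolation=cv2.INTER_CUBIC))
```

```text
pos [606.5 240.9  80.2] yaw -170.3 w 10.8 F [ 0.4 -1.1 -0.5] t 20.8 | cm [ 0.   0.2 -0.2] turn 0.9 q7 1.9
```

View pics/w13.png

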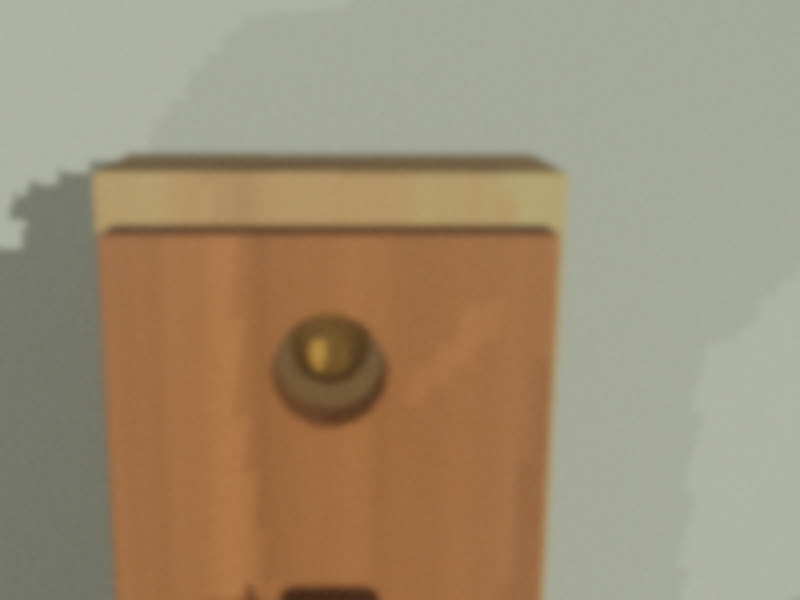

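Run:
```python
from h import *
import pickle
c=pickle.load(open("w13.pkl","rb"))
fit(c,(330,369),[(94,173),(566,173)],[(98,236),(559,236)],61.5)
P=lambda p,z:c.ray(np.array(p)/4+[200,80],z)
print("pin tip",P([(328,354)],49),"base ring",P([(330,380)],44))
```

```text
pin [558.9 233.7] hole [558.  233.5] hole by edge [558.3 233.4] box ang 9.655513539489801 lid ang 9.655412128759918
shift cm [-0.1  0.  -0. ] turn -0.00010141072988290034
pin tip [[559.  233.4]] base ring [[563.2 234.4]]
```

Call:
play_rows([
  [0, 0, 0, 0, 1],
  [0, 0, 0.5, 0, 1],
  [0, 0, 1.0, 0, 1],
  [0, 0, 1.5, 0, 1],
  [0, 0, 1.8, 0, 1],
  [0, 0, 1.95, 0, 1],
  [0, 0, 1.95, 0, 1],
])

```text
clock: 21.5
eef_pos: [606.1, 240.9, 62.8]
tool_rot: [3.14, -0.001, -2.973]
force: [-7.2, -0.9, 16.9]
width: 10.9
```

Call:
play_rows([
  [0, 0, 0, 0, 1],
  [0, 0, 0, 0, 0.6],
  [0, 0, 0, 0, 0.6],
  [0, 0, 0, 0, 0.6],
  [0, 0, -4, 0, 0.6],
  [0, 0, -9, 0, 0.6],
  [0, 0, -14, 0, 0.6],
  [0, 0, -14, 0, 0.6],
])

```text
clock: 22.3
eef_pos: [611.2, 240.9, 207.8]
tool_rot: [3.141, 0.013, -2.973]
force: [-0.6, -0.5, 0.1]
width: 34.1
```

```bash
cat >> h.py <<'E'
def rams(c,z=46,mn=400):
    h=cv2.cvtColor(c.img,cv2.COLOR_BGR2HSV)
    m=cv2.inRange(h,(95,70,25),(115,255,255)); m=cv2.morphologyEx(m,cv2.MORPH_OPEN,np.ones((3,3)))
    for q in cv2.findContours(m,0,2)[0]:
        if cv2.contourArea(q)<mn: continue
        # top rim circle: fit circle of r=30 at rim plane to hull of projected contour
        w=c.ray(cv2.convexHull(q)[:,0],z); (x,y),r=cv2.minEnclosingCircle(w.astype(np.float32))
        print("ram",round(x,1),round(y,1),"r",round(r,1),"px",cv2.boundingRect(q))
E
python3 - <<'E'
from h import *
import pickle
c=Cam("wrist");lids(c,44);rams(c)
go(430,367,240,180)
rams(Cam("top")); c1,c2=[pickle.load(open(f"w{i}.pkl","rb")) for i in(1,2)]
print("old");rams(c1);rams(c2,52)
E
```

```text
lid 606.7 241.0 ang 9.6 size 128.7 49.1 px (253, 108, 59, 142)
lid 605.7 117.7 ang 4.4 size 129.0 51.5 px (108, 78, 65, 152)
ram 602.7 361.7 r 30.3 px (382, 169, 65, 64)
ram 484.8 367.4 r 30.0 px (429, 22, 77, 80)
pos [609.  241.1 204.3] yaw -170.3 w 34.3 F [-0.8 -0.5  0.1] t 22.4 | cm [15.5 15.4 -3.7] turn 9.7 q7 1.81
ram 617.4 703.2 r 121.2 px (0, 155, 83, 73)
old
ram 612.6 589.5 r 32.6 px (538, 296, 22, 41)
ram 599.1 361.9 r 33.0 px (353, 284, 30, 46)
ram 482.7 368.7 r 29.9 px (365, 195, 48, 49)
ram 380.8 347.4 r 29.3 px (354, 101, 47, 56)
ram 400.5 -347.8 r 30.1 px (57, 121, 41, 54)
```

Run:
```python
from h import *
go(602,362,130,180)
```

```text
pos [607.1 241.3 201.7] yaw -170.3 w 34.2 F [-0.3 -0.4 -1. ] t 22.4 | cm [-1.5 12.   7.2] turn 9.7 q7 1.81
```

Call:
play_rows([
  [-0.5, 4.5, 0, 5, 0],
  [-1, 9, 2, 9.7, 0],
  [-1.5, 12, 5, 9.7, 0],
  [-1.5, 12, 7.2, 9.7, 0],
  [-1.5, 12, 7.2, 9.7, 0],
  [-1.5, 12, 7.2, 9.7, 0],
  [-1.5, 12, 7.2, 9.7, 0],
])

```text
clock: 23.1
eef_pos: [602.4, 360.3, 129.7]
tool_rot: [-3.141, 0.002, 3.139]
force: [0.7, -0.8, 0.8]
width: 85.7
```

Run:
```python
from h import *
c=Cam("wrist");rams(c)
cv2.imwrite("pics/w14.png",cv2.resize(c.img,(800,600),interpolation=cv2.INTER_CUBIC))
go(602,362,32,180)
```

```text
ram 603.5 362.5 r 29.7 px (242, 182, 86, 80)
ram 485.4 369.0 r 29.2 px (245, 0, 103, 84)
pos [602.5 360.6 130.2] yaw 179.8 w 85.1 F [-0.8 -0.7 -0.4] t 23.1 | cm [0.1 0.1 9.8] turn -0.2 q7 1.52
```

View pics/w14.png

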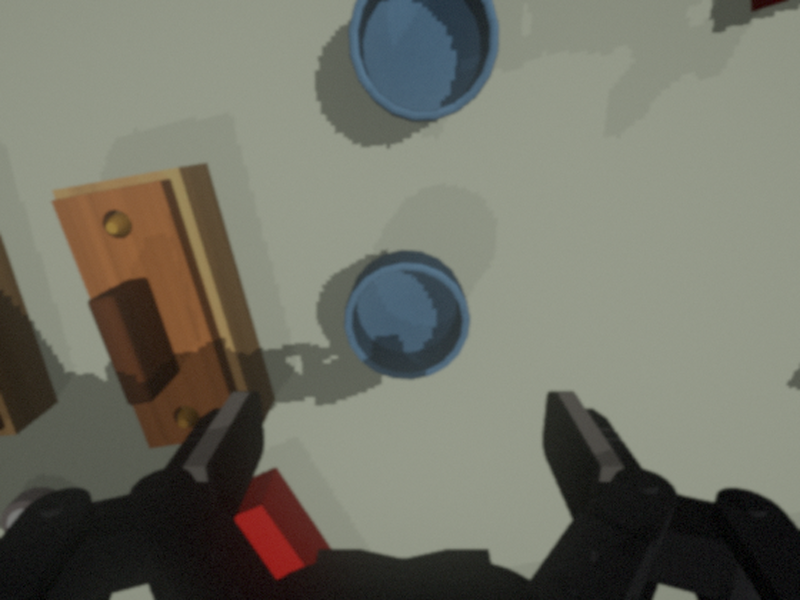

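Call:
play_rows([
  [-0.05, 0.15, 4, 0, 0],
  [-0.05, 0.15, 8, 0, 0],
  [-0.05, 0.15, 9.7, 0, 0],
  [-0.05, 0.15, 9.7, 0, 0],
  [-0.05, 0.15, 9.7, 0, 1],
  [-0.05, 0.15, 9.7, 0, 1],
  [-0.05, 0.15, 9.7, 0, 1],
  [-0.05, 0.15, 9.7, 0, 1],
])

```text
clock: 23.95
eef_pos: [604.0, 363.6, 34.9]
tool_rot: [3.14, 0.005, 3.141]
force: [0.8, -0.9, 6.2]
width: 57.3
```

Call:
play_rows([
  [0, 0, 0, 0, 1],
  [0, 0, -4, 0, 1],
  [0, 0, -9, 0, 1],
  [0, 0, -14, 0, 1],
  [0, 0, -17, 0, 1],
  [0, 0, -17, 0, 1],
])

```text
clock: 24.55
eef_pos: [605.1, 364.0, 209.0]
tool_rot: [3.136, 0.01, 3.141]
force: [-0.4, -0.1, -0.2]
width: 57.7
```

Run:
```python
from h import *
go(500,0,200,165)
go(400.5,-347,200,150)
```

```text
pos [605.1 364.  209. ] yaw 180.0 w 57.7 F [-0.4 -0.1 -0.2] t 24.6 | cm [ 10.5 -36.4   0.6] turn 15.0 q7 1.48
pos [605.1 364.  209. ] yaw 180.0 w 57.7 F [-0.4 -0.1 -0.2] t 24.6 | cm [ 20.4 -71.1   0.3] turn 30.0 q7 1.48
```

Call:
play_rows([
  [1.3, -4.5, 0, 4, 1],
  [2.6, -9, 0, 8, 1],
  [3.9, -13.6, 0, 12, 1],
  [5.2, -18.1, 0, 15, 1],
  [6.5, -22.7, 0, 15, 1],
  [7.8, -27.2, 0, 15, 1],
  [9.1, -31.8, 0, 15, 1],
  [10.4, -36.4, 0, 15, 1],
])

```text
clock: 25.35
eef_pos: [496.4, -2.0, 201.7]
tool_rot: [3.141, -0.0, 2.88]
force: [1.0, -0.6, -1.8]
width: 57.3
```

Run:
```python
from h import *
go(402,-320,200,150)
```

```text
pos [496.4  -2.  201.7] yaw 165.0 w 57.3 F [ 1.  -0.6 -1.8] t 25.4 | cm [  0.9 -33.2   0.2] turn 15.0 q7 1.91
```

Call:
play_rows([
  [0, -4.5, 0, 4, 1],
  [0.1, -9, 0, 8, 1],
  [0.2, -13.5, 0, 12, 1],
  [0.4, -18, 0, 15, 1],
  [0.5, -22.5, 0, 15, 1],
  [0.7, -27, 0, 15, 1],
  [0.9, -31.5, 0, 15, 1],
  [0.9, -33.2, 0, 15, 1],
])

```text
clock: 26.15
eef_pos: [400.0, -323.8, 202.4]
tool_rot: [-3.138, 0.002, 2.611]
force: [-0.2, 0.1, -1.1]
width: 57.3
```

Call:
play_rows([
  [0, 0, 0, 0, 1],
  [0, 0, 0, 0, 1],
  [0, 0, 0, 0, 1],
])

```text
clock: 26.45
eef_pos: [403.1, -317.1, 201.3]
tool_rot: [3.14, -0.001, 2.619]
force: [0.1, 0.5, -1.9]
width: 57.3
```

Run:
```python
from h import *
c=Cam("wrist");rams(c,52)
cv2.imwrite("pics/w15.png",cv2.resize(c.img,(800,600),interpolation=cv2.INTER_CUBIC))
go(400.5,-347,125,150)
```

```text
ram 469.6 -366.1 r 99.3 px (211, 179, 142, 187)
pos [ 403.3 -317.1  201.4] yaw 150.1 w 56.9 F [-0.   0.  -1.8] t 26.5 | cm [-1.3 -2.7  7.6] turn 0.1 q7 2.31
```

View pics/w15.png

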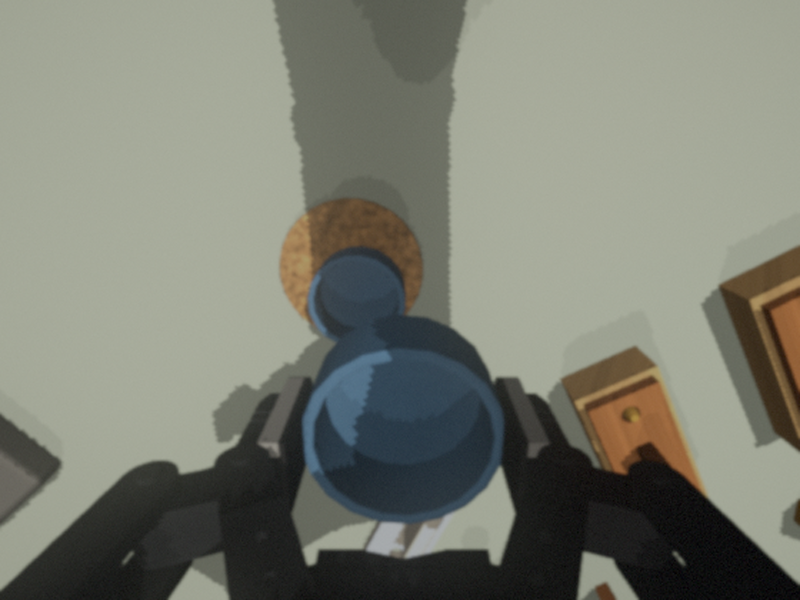

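```bash
cat > f.py <<'E'
from h import *
from scipy.optimize import least_squares
E
python3 - <<'E'
from h import *
c=Cam("wrist")
P=lambda p,z:c.ray(np.array(p)*.7,z)
t=np.linspace(0,2*np.pi,40)
def ext(x,y,z,r=30):
    q=c.pix(np.c_[x+r*np.cos(t),y+r*np.sin(t),np.full(40,z)])/.7
    return np.r_[q.min(0),q.max(0)]
print("held",P([(404,434)],212.5),ext(*P([(404,434)],212.5)[0],212.5), "eef proj",status.read_state()["eef_pos"])
for z in(52,):
    print("dest",P([(356.5,297)],z),ext(*P([(356.5,297)],z)[0],z),ext(400.5,-347,52))
E
```

```text
held [[ 402.5 -316.5]] [299.3 337.5 508.9 518.3] eef proj [ 403.3 -317.3  201.5]
dest [[ 399.1 -347.1]] [306.9 248.5 405.9 342.5] [308.4 250.4 407.3 344.2]
```

Call:
play_rows([
  [-1.3, -2.7, 0, 0, 1],
  [-1.3, -2.7, 4, 0, 1],
  [-1.3, -2.7, 8, 0, 1],
  [-1.3, -2.7, 9, 0, 1],
  [-1.3, -2.7, 9, 0, 1],
  [-1.3, -2.7, 9, 0, 1],
])

```text
clock: 27.15
eef_pos: [401.0, -349.3, 112.9]
tool_rot: [-3.141, 0.002, 2.618]
force: [-0.1, -0.2, -0.7]
width: 57.1
```

Run:
```python
from h import *
go(400.3,-347,66.9,150)
```

```text
pos [ 401.  -349.3  112.9] yaw 150.0 w 57.1 F [-0.1 -0.2 -0.7] t 27.1 | cm [0.2 0.2 4.6] turn -0.0 q7 2.47
```

Call:
play_rows([
  [0.15, 0.2, 1.5, 0, 1],
  [0.15, 0.2, 3, 0, 1],
  [0.15, 0.2, 3.8, 0, 1],
  [0.15, 0.2, 4.3, 0, 1],
  [0.15, 0.2, 4.6, 0, 1],
  [0.15, 0.2, 4.7, 0, 1],
  [0.15, 0.2, 4.7, 0, 1],
])

```text
clock: 27.85
eef_pos: [400.2, -346.6, 66.8]
tool_rot: [3.14, 0.002, 2.617]
force: [-2.8, 3.9, 17.1]
width: 57.2
```

Call:
play_rows([
  [0, 0, -0.1, 0, 0],
  [0, 0, -0.1, 0, 0],
  [0, 0, -0.1, 0, 0],
  [0, 0, -0.1, 0, 0],
  [0, 0, -4, 0, 0],
  [0, 0, -9, 0, 0],
  [0, 0, -13, 0, 0],
  [0, 0, -13, 0, 0],
])

```text
clock: 28.65
eef_pos: [401.7, -349.2, 199.4]
tool_rot: [-3.139, 0.009, 2.617]
force: [-1.1, -0.8, -0.7]
width: 85.3
```

Run:
```python
from h import *
c=Cam("wrist");rams(c,78);rams(Cam("top"),46,100)
go(500,0,200,165);go(484,368,130,180)
```

```text
ram 395.0 -342.0 r 25.4 px (257, 165, 63, 59)
ram 402.2 -351.5 r 30.1 px (427, 272, 19, 23)
ram 385.6 345.3 r 29.0 px (157, 272, 21, 22)
ram 487.4 366.2 r 30.4 px (150, 232, 23, 22)
ram 616.1 703.5 r 122.0 px (0, 155, 82, 73)
pos [ 400.5 -346.2  195.2] yaw 150.0 w 84.9 F [-0.4  0.8 -0.1] t 28.8 | cm [ 8.7 35.  -0.5] turn -15.0 q7 2.36
pos [ 400.5 -346.2  195.2] yaw 150.0 w 84.9 F [-0.4  0.8 -0.1] t 28.8 | cm [28.5 66.   6.5] turn -30.0 q7 2.36
```

Call:
play_rows([
  [1.1, 4.4, 0, -4, 0],
  [2.2, 8.8, 0, -8, 0],
  [3.3, 13.2, 0, -12, 0],
  [4.4, 17.6, 0, -15, 0],
  [5.5, 22, 0, -15, 0],
  [6.6, 26.4, 0, -15, 0],
  [7.7, 30.8, 0, -15, 0],
  [8.7, 35, 0, -15, 0],
])

```text
clock: 29.55
eef_pos: [499.0, 2.7, 193.1]
tool_rot: [-3.141, -0.003, 2.88]
force: [1.1, 0.4, -0.6]
width: 85.4
```

Run:
```python
from h import *
go(483,366,130,180)
```

```text
pos [499.    2.7 193.1] yaw 165.0 w 85.4 F [ 1.1  0.4 -0.6] t 29.6 | cm [10.9 34.7  6.3] turn -15.0 q7 1.91
```

Call:
play_rows([
  [1.4, 4.4, 0, -4, 0],
  [2.8, 8.8, 0, -8, 0],
  [4.2, 13.2, 0, -12, 0],
  [5.6, 17.6, 0, -15, 0],
  [7, 22, 0, -15, 0],
  [8.4, 26.4, 0, -15, 0],
  [9.7, 30.8, 2, -15, 0],
  [10.8, 34.3, 5, -15, 0],
])

```text
clock: 30.35
eef_pos: [484.0, 363.1, 143.4]
tool_rot: [3.14, 0.0, -3.14]
force: [0.6, 0.8, 0.4]
width: 85.5
```

Call:
play_rows([
  [0, 0, 1.3, 0, 0],
  [0, 0, 1.3, 0, 0],
  [0, 0, 1.3, 0, 0],
])

```text
clock: 30.65
eef_pos: [484.8, 357.3, 131.1]
tool_rot: [-3.139, -0.001, 3.138]
force: [-0.5, 0.3, -0.1]
width: 85.3
```

Run:
```python
from h import *
c=Cam("wrist");rams(c)
go(484,367.5,32,180)
```

```text
ram 483.6 369.1 r 29.8 px (257, 179, 85, 82)
ram 381.4 348.7 r 29.3 px (217, 0, 100, 109)
pos [485.5 357.4 132. ] yaw 179.8 w 85.6 F [ 0.9 -0.2 -0.1] t 30.7 | cm [ 0.2  1.  10. ] turn -0.2 q7 1.53
```

Call:
play_rows([
  [0.2, 1.1, 0, 0, 0],
  [0.2, 1.1, 4, 0, 0],
  [0.2, 1.1, 8, 0, 0],
  [0.2, 1.1, 9.9, 0, 0],
  [0.2, 1.1, 9.9, 0, 0],
  [0.2, 1.1, 9.9, 0, 1],
  [0.2, 1.1, 9.9, 0, 1],
  [0.2, 1.1, 9.9, 0, 1],
])

```text
clock: 31.5
eef_pos: [484.2, 370.9, 35.4]
tool_rot: [3.139, 0.003, 3.14]
force: [-1.4, -0.8, 4.8]
width: 57.4
```

Call:
play_rows([
  [0, 0, 0, 0, 1],
  [0, 0, 0, 0, 1],
  [0, 0, 0, 0, 1],
])

```text
clock: 31.8
eef_pos: [484.3, 370.9, 35.4]
tool_rot: [3.14, 0.003, 3.14]
force: [-0.5, -0.7, 5.2]
width: 57.8
```

Call:
play_rows([
  [0, 0, -4, 0, 1],
  [0, 0, -9, 0, 1],
  [0, 0, -14, 0, 1],
  [0, 0, -17, 0, 1],
  [0, 0, -17, 0, 1],
])

```text
clock: 32.3
eef_pos: [485.9, 371.7, 209.2]
tool_rot: [3.135, 0.009, 3.141]
force: [0.6, -0.8, -1.5]
width: 57.3
```

Run:
```python
from h import *
go(500,5,200,165)
```

```text
pos [485.9 371.7 209.2] yaw 179.9 w 57.3 F [ 0.6 -0.8 -1.5] t 32.3 | cm [ -1.4 -36.7   0.7] turn 14.9 q7 1.44
```

Call:
play_rows([
  [-0.2, -4.6, 0, 4, 1],
  [-0.4, -9.2, 0, 8, 1],
  [-0.6, -13.8, 0, 12, 1],
  [-0.8, -18.4, 0, 15, 1],
  [-1, -23, 0, 15, 1],
  [-1.2, -27.6, 0, 15, 1],
  [-1.3, -32.2, 0, 15, 1],
  [-1.4, -36.7, 0, 15, 1],
])

```text
clock: 33.1
eef_pos: [495.8, 1.9, 202.8]
tool_rot: [3.141, -0.0, 2.879]
force: [1.1, 0.1, -2.4]
width: 57.3
```

Run:
```python
from h import *
go(401,-345,200,150)
```

```text
pos [495.8   1.9 202.8] yaw 164.9 w 57.3 F [ 1.1  0.1 -2.4] t 33.1 | cm [  0.1 -36.    0.3] turn 14.9 q7 1.9
```

Call:
play_rows([
  [0, -4.5, 0, 4, 1],
  [0, -9, 0, 8, 1],
  [0, -13.5, 0, 12, 1],
  [0, -18, 0, 14.9, 1],
  [0, -22.5, 0, 14.9, 1],
  [0, -27, 0, 14.9, 1],
  [0.1, -31.5, 0, 14.9, 1],
  [0.1, -36, 0, 14.9, 1],
])

```text
clock: 33.9
eef_pos: [401.1, -345.1, 202.7]
tool_rot: [3.141, -0.0, 2.619]
force: [0.1, -0.3, -2.1]
width: 57.8
```

Call:
play_rows([
  [0, 0, 2, 0, 1],
  [0, 0, 5, 0, 1],
  [0, 0, 5, 0, 1],
  [0, 0, 5, 0, 1],
])

```text
clock: 34.3
eef_pos: [401.6, -343.6, 152.8]
tool_rot: [3.141, -0.001, 2.619]
force: [-0.1, 0.0, -1.0]
width: 57.8
```

Run:
```python
from h import *
go(400.3,-346.8,93.4,150)
```

```text
pos [ 401.6 -343.6  152.8] yaw 150.0 w 57.8 F [-0.1  0.  -1. ] t 34.3 | cm [-0.1 -0.3  5.9] turn 0.0 q7 2.4
```

Call:
play_rows([
  [-0.05, -0.3, 1, 0, 1],
  [-0.05, -0.3, 2.5, 0, 1],
  [-0.05, -0.3, 2.5, 0, 1],
  [-0.05, -0.3, 4, 0, 1],
  [-0.05, -0.3, 5, 0, 1],
  [-0.05, -0.3, 5.6, 0, 1],
  [-0.05, -0.3, 6, 0, 1],
  [-0.05, -0.3, 6, 0, 1],
])

```text
clock: 35.1
eef_pos: [401.0, -346.6, 93.4]
tool_rot: [3.14, 0.0, 2.619]
force: [-1.4, 2.0, 6.1]
width: 57.7
```

Call:
play_rows([
  [0, 0, 0.05, 0, 1],
  [0, 0, 0, 0, 0],
  [0, 0, 0, 0, 0],
  [0, 0, 0, 0, 0],
  [0, 0, 0, 0, 0],
  [0, 0, -4, 0, 0],
  [0, 0, -9, 0, 0],
  [0, 0, -11, 0, 0],
])

```text
clock: 35.9
eef_pos: [401.5, -348.6, 206.2]
tool_rot: [-3.14, 0.005, 2.618]
force: [1.0, -0.3, 0.0]
width: 85.4
```

Run:
```python
from h import *
rams(Cam("top"),46,100)
go(500,0,200,165)
```

```text
ram 398.5 -363.7 r 33.5 px (430, 272, 24, 23)
ram 385.1 346.3 r 29.2 px (157, 272, 21, 22)
ram 618.6 702.8 r 120.5 px (0, 155, 83, 73)
pos [ 402.4 -349.3  207.8] yaw 150.0 w 85.2 F [-0.1 -0.3  0.7] t 36.0 | cm [ 9.  35.1  0.7] turn -15.0 q7 2.34
```

Call:
play_rows([
  [1.1, 4.4, 0, -4, 0],
  [2.2, 8.8, 0, -8, 0],
  [3.3, 13.2, 0, -12, 0],
  [4.4, 17.6, 0, -15, 0],
  [5.5, 22, 0, -15, 0],
  [6.6, 26.4, 0, -15, 0],
  [7.7, 30.8, 0, -15, 0],
  [9, 35, 0, -15, 0],
])

```text
clock: 36.75
eef_pos: [498.0, 3.6, 202.3]
tool_rot: [-3.142, -0.0, 2.881]
force: [0.3, -0.4, -0.4]
width: 85.6
```

Run:
```python
from h import *
go(382,346,130,180)
```

```text
pos [498.    3.6 202.3] yaw 165.1 w 85.6 F [ 0.3 -0.4 -0.4] t 36.8 | cm [20.  30.1  7.2] turn -14.9 q7 1.9
```

Call:
play_rows([
  [2.6, 3.9, 0, -4, 0],
  [5.2, 7.8, 0, -8, 0],
  [7.8, 11.7, 0, -12, 0],
  [10.4, 15.6, 0, -14.9, 0],
  [13, 19.5, 0, -14.9, 0],
  [15.6, 23.4, 0, -14.9, 0],
  [18.2, 27.3, 2, -14.9, 0],
  [20, 30.1, 5, -14.9, 0],
])

```text
clock: 37.55
eef_pos: [381.2, 347.9, 152.7]
tool_rot: [3.138, 0.002, -3.139]
force: [0.5, 0.3, 0.4]
width: 85.5
```

Call:
play_rows([
  [0, 0, 2.1, 0, 0],
  [0, 0, 2.1, 0, 0],
  [0, 0, 2.1, 0, 0],
  [0, 0, 2.1, 0, 0],
])

```text
clock: 37.95
eef_pos: [383.3, 343.0, 132.8]
tool_rot: [3.141, 0.002, 3.139]
force: [0.1, -0.4, 0.3]
width: 85.1
```

Run:
```python
from h import *
c=Cam("wrist");rams(c)
go(381.4,348.5,33,180)
```

```text
ram 379.6 349.0 r 30.1 px (247, 175, 86, 81)
pos [383.3 343.3 132.9] yaw 179.8 w 85.1 F [-0.  -0.6  0.8] t 38.0 | cm [ 0.2  0.5 10. ] turn -0.2 q7 1.52
```

Call:
play_rows([
  [0.3, 0.5, 2, 0, 0],
  [0.3, 0.5, 6, 0, 0],
  [0.3, 0.5, 9.9, 0, 0],
  [0.3, 0.5, 9.9, 0, 0],
  [0.3, 0.5, 9.9, 0, 0],
  [0.3, 0.5, 9.9, 0, 1],
  [0.3, 0.5, 9.9, 0, 1],
  [0.3, 0.5, 9.9, 0, 1],
])

```text
clock: 38.8
eef_pos: [380.3, 349.5, 35.4]
tool_rot: [3.139, 0.003, 3.141]
force: [-1.9, -1.9, 13.6]
width: 58.3
```

Call:
play_rows([
  [0, 0, 0, 0, 1],
  [0, 0, 0, 0, 1],
  [0, 0, 0, 0, 1],
])

```text
clock: 39.1
eef_pos: [380.3, 349.5, 35.4]
tool_rot: [3.139, 0.003, 3.141]
force: [-1.1, -2.2, 13.6]
width: 58.8
```

Call:
play_rows([
  [0, 0, -4, 0, 1],
  [0, 0, -9, 0, 1],
  [0, 0, -14, 0, 1],
  [0, 0, -18, 0, 1],
  [0, 0, -18, 0, 1],
])

```text
clock: 39.6
eef_pos: [382.0, 350.4, 218.8]
tool_rot: [3.134, 0.008, 3.141]
force: [1.0, -0.1, -1.3]
width: 58.5
```

Run:
```python
from h import *
go(500,5,210,165)
```

```text
pos [382.  350.4 218.8] yaw 180.0 w 58.5 F [ 1.  -0.1 -1.3] t 39.6 | cm [-11.8 -34.5   0.7] turn 15.0 q7 1.4
```

Call:
play_rows([
  [-1.5, -4.3, 0, 4, 1],
  [-3, -8.6, 0, 8, 1],
  [-4.5, -12.9, 0, 12, 1],
  [-6, -17.2, 0, 15, 1],
  [-7.5, -21.5, 0, 15, 1],
  [-9, -25.8, 0, 15, 1],
  [-10.5, -30.1, 0, 15, 1],
  [-11.8, -34.5, 0, 15, 1],
])

```text
clock: 40.4
eef_pos: [496.8, 2.4, 212.8]
tool_rot: [3.141, -0.0, 2.879]
force: [1.1, -0.6, -0.9]
width: 58.5
```

Run:
```python
from h import *
c=Cam("wrist")
a=cv2.resize(cv2.imread("pics/w15.png"),(560,420),interpolation=cv2.INTER_AREA)
for im in(a,c.img):
    h=cv2.cvtColor(im,cv2.COLOR_BGR2HSV);m=cv2.inRange(h,(95,70,25),(115,255,255))
    for r in(245,260,275,290,300,310,320,330,340,350,358,362,366,370):
        x=np.where(m[r])[0]; x=x[(x>190)&(x<370)]; print(r,(x.min(),x.max()) if len(x) else None,end="; ")
    print()
go(401,-345,210,150)
```

```text
245 (np.int64(234), np.int64(304)); 260 (np.int64(226), np.int64(330)); 275 (np.int64(218), np.int64(344)); 290 (np.int64(212), np.int64(352)); 300 (np.int64(211), np.int64(352)); 310 (np.int64(212), np.int64(351)); 320 (np.int64(212), np.int64(351)); 330 (np.int64(217), np.int64(345)); 340 (np.int64(225), np.int64(338)); 350 (np.int64(236), np.int64(327)); 358 (np.int64(249), np.int64(312)); 362 (np.int64(261), np.int64(302)); 366 None; 370 None; 
245 (np.int64(240), np.int64(330)); 260 (np.int64(225), np.int64(339)); 275 (np.int64(217), np.int64(347)); 290 (np.int64(211), np.int64(352)); 300 (np.int64(210), np.int64(353)); 310 (np.int64(211), np.int64(352)); 320 (np.int64(213), np.int64(349)); 330 (np.int64(219), np.int64(343)); 340 (np.int64(228), np.int64(336)); 350 (np.int64(240), np.int64(323)); 358 (np.int64(256), np.int64(307)); 362 (np.int64(275), np.int64(285)); 366 None; 370 None; 
pos [499.1  -8.2 214.3] yaw 164.3 w 58.2 F [ 3.8 -8.2  0.4] t 40.5 | cm [  0.4 -35.1   0.6] turn 14.3 q7 1.89
```

Call:
play_rows([
  [0, 0, 0, 0, 1],
  [0, 0, 0, 0, 1],
])

```text
clock: 40.65
eef_pos: [496.0, 4.3, 212.5]
tool_rot: [3.141, -0.001, 2.878]
force: [0.7, 0.9, -2.1]
width: 58.6
```

Run:
```python
from h import *
go(401,-345,215,150)
```

```text
pos [496.    4.3 212.5] yaw 164.9 w 58.6 F [ 0.7  0.9 -2.1] t 40.6 | cm [  0.1 -36.2  -0.3] turn 14.9 q7 1.88
```

Call:
play_rows([
  [0, -4.5, 0, 4, 1],
  [0, -9, 0, 8, 1],
  [0, -13.5, 0, 12, 1],
  [0, -18, 0, 14.9, 1],
  [0, -22.5, 0, 14.9, 1],
  [0, -27, 0, 14.9, 1],
  [0.1, -31.5, 0, 14.9, 1],
  [0.1, -36, 0, 14.9, 1],
])

```text
clock: 41.45
eef_pos: [403.0, -342.7, 212.4]
tool_rot: [3.14, -0.001, 2.623]
force: [0.4, 0.2, -0.8]
width: 58.1
```

Call:
play_rows([
  [0, 0, 0, 0, 1],
  [0, 0, 2, 0, 1],
  [0, 0, 4, 0, 1],
  [0, 0, 4, 0, 1],
  [0, 0, 4, 0, 1],
])

```text
clock: 41.95
eef_pos: [403.1, -342.0, 172.7]
tool_rot: [3.141, -0.001, 2.621]
force: [-1.0, 0.8, -0.4]
width: 58.5
```

Run:
```python
from h import *
go(400.6,-346.8,119.4,150)
```

```text
pos [ 403.1 -342.   172.7] yaw 150.2 w 58.5 F [-1.   0.8 -0.4] t 42.0 | cm [-0.  -0.5  5.3] turn 0.2 q7 2.37
```

Call:
play_rows([
  [0, -0.5, 0, 0, 1],
  [0, -0.5, 1.5, 0, 1],
  [0, -0.5, 2, 0, 1],
  [0, -0.5, 3.2, 0, 1],
  [0, -0.5, 4.2, 0, 1],
  [0, -0.5, 5, 0, 1],
  [0, -0.5, 5.3, 0, 1],
  [0, -0.5, 5.3, 0, 1],
])

```text
clock: 42.75
eef_pos: [399.9, -348.2, 119.8]
tool_rot: [3.141, 0.0, 2.619]
force: [0.2, -0.2, -0.7]
width: 58.1
```

Call:
play_rows([
  [-0.08, 0.12, 0, 0, 1],
  [-0.08, 0.12, 0.1, 0, 1],
  [-0.08, 0.12, 0.2, 0, 1],
  [-0.08, 0.12, 0.2, 0, 1],
])

```text
clock: 43.15
eef_pos: [401.8, -348.0, 119.5]
tool_rot: [3.141, 0.003, 2.619]
force: [-1.5, 2.0, 14.2]
width: 58.2
```

Call:
play_rows([
  [0, 0, 0, 0, 0],
  [0, 0, 0, 0, 0],
  [0, 0, 0, 0, 0],
  [0, 0, 0, 0, 0],
  [0, 0, -4, 0, 0],
  [0, 0, -9, 0, 0],
  [0, 0, -13, 0, 0],
  [0, 0, -13, 0, 0],
])

```text
clock: 43.95
eef_pos: [402.7, -350.2, 252.5]
tool_rot: [-3.139, 0.009, 2.619]
force: [0.6, -1.0, 0.5]
width: 85.0
```

Run:
```python
from h import *
go(470,-60,250,150)
```

```text
pos [ 402.7 -350.2  252.5] yaw 150.0 w 85.0 F [ 0.6 -1.   0.5] t 44.0 | cm [ 8.7 28.5  0.1] turn 0.0 q7 2.29
```

Call:
play_rows([
  [1.4, 4.5, 0, 0, 0],
  [2.8, 9, 0, 0, 0],
  [4.2, 13.5, 0, 0, 0],
  [5.6, 18, 0, 0, 0],
  [7, 22.5, 0, 0, 0],
  [8.7, 27, 0, 0, 0],
  [10, 32, 0, 0, 0],
  [10, 36, 0, 0, 0],
])

```text
clock: 44.75
eef_pos: [493.1, 18.2, 246.8]
tool_rot: [3.142, -0.003, 2.621]
force: [0.9, -1.2, 1.0]
width: 85.4
```

Call:
play_rows([
  [0, 4.5, 0, 0, 0],
  [0, 9, 0, 0, 0],
  [0, 13, 0, 0, 0],
  [0, 13, 0, 0, 0],
  [0, 13, 0, 0, 0],
  [0, 13, 0, 0, 0],
])

```text
clock: 45.35
eef_pos: [558.3, 125.6, 247.3]
tool_rot: [-3.14, -0.001, 2.617]
force: [0.1, -0.5, -0.1]
width: 85.4
```

Run:
```python
from h import *
s=Cam("side");t=Cam("top")
A=cv2.resize(t.img[80:320,120:480],(450,300),interpolation=cv2.INTER_CUBIC)
u,v=s.pix((401,-348,60))[0].astype(int);print(u,v)
B=cv2.resize(s.img[v-55:v+45,u-58:u+59],(350,300),interpolation=cv2.INTER_CUBIC)
C=cv2.resize(s.img[130:355,100:550],(800,300)) if 0 else cv2.resize(s.img[120:330,150:500],(800,300))
cv2.imwrite("pics/fin.png",np.vstack([np.hstack([A,B]),C]))
for z in (6,58,84,110,130): print(z,((s.pix((401,-348,z))[0]-[u-58,v-55])*3+[450,0]).round())
for n,z in (("b",110),("r",130)): 
    a=np.linspace(0,6.28,13)
    print(z,((s.pix(np.c_[401+30*np.cos(a),-348+30*np.sin(a),np.full(13,z)])-[u-58,v-55])*3+[450,0]).round()[[0,3,6,9]].tolist())
rams(t,130,100)
```

```text
317 337
6 [623. 208.]
58 [626. 169.]
84 [628. 148.]
110 [629. 127.]
130 [630. 110.]
110 [[661.0, 104.0], [601.0, 99.0], [597.0, 150.0], [659.0, 156.0]]
130 [[662.0, 87.0], [602.0, 82.0], [597.0, 133.0], [660.0, 139.0]]
ram 407.6 -330.2 r 44.6 px (422, 271, 37, 25)
ram 604.2 657.2 r 112.3 px (0, 155, 83, 73)
```

View pics/fin.png

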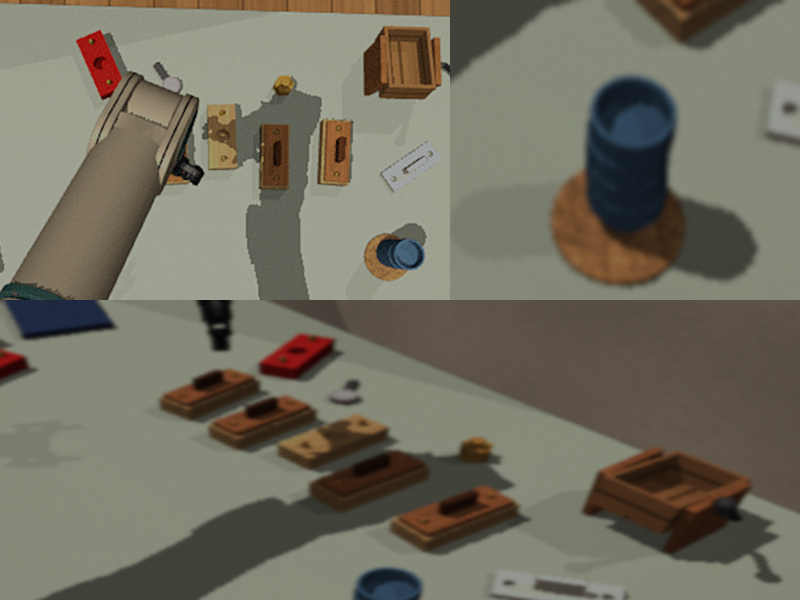

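Run:
```python
from h import *
print(order.finish_job())
```

```text
the job is handed in; nothing more can be done
None
```

The job is handed in, and my checks say it was done as asked. All four marble boxes are lidded, and the three loose ramekins are nested on the one on the coaster. It took about 45 s on the robot's clock; the hand-in reported no verdict.

- **Lids:** All four lids were used, one on each marble box, so there was no spare. The empty middle box stayed open. Each lid's underside came down to about 34 mm at 14–23 N, and wrist-camera lid outlines measured at the 44 mm top-face height came out about 130 x 50 mm, as expected.
- **Stack:** The ramekins met resistance at the expected heights. The third grip read about 1 mm wider than the others, but that one still touched at 119.5 mm against the 119.4 mm planned. The last side picture shows an upright four-high stack on the coaster, with its top rim where I predicted it within a few pixels.
- **Left alone:** The loupe, weight, red boxes and white lid looked unmoved.

Three checks were weak or disagreed:
- My blue-colour detector gave wrong radii for the finished stack because it merged the rim with the walls and shadow, so I relied on the side picture and contact heights instead.
- The arm covered two of the lidded boxes in the last top view, so there I relied on the side view.
- While fitting the lids on the two left-hand boxes, the two ways of locating the pins differed by up to 2.4 mm. I re-measured both before lowering the lids.

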